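Tighten the deed chest's anchor nut with a ring wrench between two ribs

TASK

Take the ring wrench from the rubber mat and tighten the brass anchor nut in front of the green deed chest clockwise until it stops and is firmly snug; the yellow ribs allow only a short swing, so lift the wrench and reseat it for each stroke. Do not overtighten the nut, do not force the wrench against the ribs, and leave the other things where they are. Then lay the wrench back on the mat and let go.

Things in the scene. Friction and masses are not known exactly. Their poses are not given: they have to be found in the camera images.
- nut (a joint): Turn of the brass domed hex nut on its stud, rad: grows clockwise seen from above (tightening), 0 to 0.38 at the start; the thread bottoms (hard stop) at 1.85. It drags with about 0.25 N m and stays where it is left. Hexagon 36 mm across flats, 18 mm high (top third chamfered), then a steel dome 14 mm high that guides a ring on.
- anchor (a joint): Very stiff springy twist of the nut's stud, rad, clockwise positive, 90 N m/rad, too small to read well: feel the torque instead. It winds up once the nut has bottomed. Firmly snug is 1.0 to 1.5 N m (0.011 to 0.017 rad), a pull of 10 to 14 N at mid-handle, 105 mm from the axis. Below 0.6 N m (0.0067) is not snug, above 2.1 N m (0.0233) overtightened. It springs back when let off.
- nut_seat (a point): Centre of the nut's underside, 28 mm above the table, on a steel spacer of 68 mm diameter; z up along the nut's axis. It turns with the nut; its x axis is normal to one of the six flats. The dome's top is 32 mm above this point.
- chest: Fixed green steel deed chest, 190 x 300 mm, 95 mm high. Its origin lies on the table under the nut's axis; its x axis points from the nut to the chest, whose front face is 62 mm from the nut; y to the left seen from the robot. A steel foot plate 10 mm thick lies under the nut, from x = -55 to +62 mm, 160 mm wide.
- rib_left: Fixed yellow upright rib, 6 mm thick, 70 mm high, at chest y +62 to +68 mm, from the chest's face to 50 mm before the nut (chest x +62 to -50). Origin and axes as the chest's. Seated on the nut, the wrench handle can point about 46 deg to either side of the chest's -x before it meets a rib; pushing on a rib with more than 15 N is forcing it.
- rib_right: The same rib at chest y = -62 to -68 mm.
- mat: Fixed blue-edged black rubber mat, 280 x 130 mm and 4 mm thick, the wrench's place. Its origin is on the table 85 mm from the mat's centre along its x axis; the mat spans x = -225 to +55 mm and y = -65 to +65 mm about it. The wrench starts with its big ring near this origin.
- ring (a point): Centre of the underside of the steel wrench's big ring: 22 mm high, 52 mm wide, its through hex hole 38 mm across flats (about 6 deg of turning play each way). The handle runs to -x; x is normal to a flat of the hole, so it fits when its x is a multiple of 60 deg from nut_seat's x. Fully seated, this point is at nut_seat. The wrench weighs about 0.32 kg.
- handle (a point): Middle of the wrench's handle bar, 14 mm wide and 18 mm high, the place to grip: 105 mm from the ring's centre along -x and 21 mm above the ring's underside; axes as point ring. The bar runs from 24 to 158 mm from the ring's centre and ends in a small round end 30 mm across that reaches down to the level of the ring's underside.
- wrench: The wrench itself; origin and axes as point ring.
- mug: Bystander: blue mug, 76 mm across, 90 mm high; origin under its centre.
- tape_roll: Bystander: orange tape roll, 90 mm across, 25 mm high.
- jar: Bystander: amber glass jar, 60 mm across, 80 mm high.
- spare_nut: Bystander: small loose steel nut, 24 mm across flats, 14 mm high.
- spare_washer: Bystander: loose steel washer, 40 mm across, 4 mm thick.
- card_box: Bystander: small cardboard box, 100 x 70 x 60 mm.
- screwdriver: Bystander: grey screwdriver, about 0.2 m long, lying on the table between the robot and the chest.
- padlock: Bystander: brass padlock lying flat, about 50 x 75 x 22 mm.
Mind the look-alikes: they are no part of the job. Of the things like the wrench, leave any that is turquoise; of the rest the smaller one is meant.

How it is judged:
By the outcome, as a careful person would: the job done as asked, in the order asked, and still so for the second after the job is handed in, with the robot touching nothing.
It also fails if it takes over 69 s, if anything falls off the work surface, if the arm or the gripper's body presses on something with over 40 N, if the wrist force passes 120 N, or if a joint passes its speed limit or range.

ROBOT

A 6-joint arm with a two-finger parallel gripper is mounted at the origin on the work surface. World frame = base frame: x ahead of the robot, y to its left, z up, the work surface at z = 0. Lengths are in m, angles in degrees, forces in N, time in s.
With the tool pointing down it reaches from about 0.375 to 0.9 m from the base axis. Payload 3.1 kg.
Tool frame: the origin (TCP) lies at the very end of the fingers, on their centre line; the grasp point (between the pads) lies 19 mm behind it; z points along the fingers, y is the direction in which the jaws open and shut (so a half turn about z gives the same grasp; the last joint's range is limited). The gripper opens to 87 mm and grips with 3 to 60 N. Pads are 19 mm wide; open, the fingers measure 117 mm over their backs; the gripper's body (75 mm by 190 mm) begins 51 mm behind the grasp point.
Start: joints at [-73.768, 30.224, 82.088, -0, 67.689, -10.227], TCP at [0.278, -0.559, 0.223] pointing down, gripper open.
Joint ranges: [-176.69, 176.69], [-43.24, 126.21], [12.49, 139.97], [-82, 262], [0, 151.66], [-163.58, 163.58]. Speed limits (degrees/s): [159.86, 159.86, 180, 180, 180, 180].

INTERFACE

Orientations are given as a 3x3 rotation matrix whose columns are the frame's x, y, z axes.
In Python, from rig import read_state, capture, hand_in gives the robot as it stands. The module is installed in compiled form; this text tells all that it offers.
- The arm moves only by the tool send_rows, never from a script. Its argument "moves" is one flat list of numbers, 7 for each row, row after row: the turn, a rotation vector about the world's x, y, z in degrees, then the shift along the world's x, y, z in cm, then the gripper's target within -1 to 1 (fully open at 1, half-way at 0, shut at -1). In form: [rx, ry, rz, tx, ty, tz, hand, rx, ry, rz, tx, ty, tz, hand, ...]. A call has 1 to 20 rows; each row shifts and turns the commanded pose from where the row before left it; what a row does not reach is not made up. A row lasts 1/10 s, in which the tool goes at most 50 mm and 8.59 degrees, less where a joint would pass 70% of its speed; a pose out of reach is approached as far as the arm can. A call with a gripper value outside its range is refused whole. The fingers move at their own pace and stop on an object; the grip force is fixed at half the most. Time passes only in rows, so rows that do not move let the fingers close. It gives the time, the measured TCP pose, the force and the opening at its end, in the units of the state.
- read_state(): the state, without advancing time (a new reading comes with each control period).
- capture(name): name is "scene" or "top" or "wrist"; returns a dict with "pixels" (420x560x3 uint8, red, green, blue), "vertical_fov" (degrees; the focal length in pixels is half the picture's height over the tangent of half this angle, whatever the lens; pixels are square), "cx", "cy" (the principal point, pixels), "rvec" (rotation vector, rad) and "tvec" (3), from world to camera coordinates, as OpenCV has them. Camera axes: x right, y down, z forward; pixel columns grow to the right and rows downward; lengths in m; the calibration is good to about 2 mm. A picture is of the moment at which its call begins. There is no depth.
- hand_in(): hands the job in, once; it reports no verdict.
The state is a dict: "time_s": time; "joint_positions": joint angles; "qvel": joint speeds; "tau": joint torques, N m; "position": TCP position; "tcp_rot": TCP orientation; "force": force on the tool from outside, world axes, zero at the start; "moment": the same for the moment, N m; "opening": opening from 0.0 (shut) to 1.0 (fully open).
Only numpy, scipy, OpenCV 4.12 (cv2) and the standard library are available. Lean on these libraries where they do the work, as an engineer would, in place of code of your own. Each camera call takes 0.05 s, during which the arm holds its last target.

## Working session

There is one attempt and no reset: what is moved stays moved. The work goes in short steps, Python scripts to look and compute and a tool call to move; the robot and the scene stay as the last step left them, time stands still between calls to the robot, and variables do not carry over. Pictures are saved under pics/ and viewed, and the job is handed in when it is done.

Besides the shell and the picture viewer there is one more tool, called after "Emit:" by a JSON object that holds its "name" and its "arguments", one argument or row to a line. send_rows: Moves the arm, as the interface text tells. Its arguments: {"type":"object","properties":{"moves":{"type":"array","items":{"type":"number"}}},"required":["moves"]}

```bash
mkdir -p pics
cat > h.py <<'E'
import numpy as np, cv2
from rig import read_state, capture, hand_in
def cap(n,fn):
    c=capture(n); cv2.imwrite(f'pics/{fn}.png',c['pixels'][:,:,::-1])
    np.savez(f'pics/{fn}.npz',**c); return c
def load(fn): 
    return dict(np.load(f'pics/{fn}.npz'))
def K(c):
    f=c['pixels'].shape[0]/2/np.tan(np.radians(float(c['vertical_fov']))/2)
    return np.array([[f,0,float(c['cx'])],[0,f,float(c['cy'])],[0,0,1]])
def ray(c,u,v):
    R,_=cv2.Rodrigues(np.array(c['rvec'],float)); t=np.array(c['tvec'],float).ravel()
    d=R.T@np.linalg.inv(K(c))@np.array([u,v,1.]); return -R.T@t,d/np.linalg.norm(d)
def onz(c,u,v,z):
    o,d=ray(c,u,v); return o+d*(z-o[2])/d[2]
def proj(c,P):
    p,_=cv2.projectPoints(np.array(P,float).reshape(-1,3),np.array(c['rvec'],float),np.array(c['tvec'],float),K(c),None); return p.reshape(-1,2)
E
python3 - <<'E'
from h import *
for n in ['scene','top','wrist']:
    c=cap(n,n+'0'); print(n,c['vertical_fov'],c['cx'],c['cy'],ray(c,c['cx'],c['cy']))
s=read_state(); print(s)
E
```

```text
scene 57.25993742863413 277.6870946709637 214.34566944481637 (array([1.33850348, 0.19547193, 0.67664452]), array([-0.78078782, -0.19307712, -0.59421511]))
top 53.127286832974896 270.2550630716741 207.63819093241406 (array([ 0.48556847, -0.01890935,  1.17500992]), array([ 0.06970972, -0.00380621, -0.99756006]))
wrist 62.14202453451733 282.5297467563478 210.18685106255012 (array([ 0.35497764, -0.52157267,  0.38399061]), array([-0.27438538, -0.13514993, -0.95207519]))
{'time_s': 0.15, 'joint_positions': array([-7.37680112e+01,  3.02682632e+01,  8.21395012e+01, -3.55576172e-04,
        6.76892224e+01, -1.02297146e+01]), 'qvel': array([ 0.01020959, -0.15424094, -0.18296401,  0.02362081,  0.08420853,
       -0.09032481]), 'tau': array([ 2.95011587e-04, -4.40430236e+01, -1.76842082e+01,  6.34065620e-02,
        5.52551681e-02, -1.05905763e-04]), 'position': array([ 0.27834138, -0.55897182,  0.22178012]), 'tcp_rot': array([[ 8.95231419e-01,  4.45601253e-01, -4.78678812e-04],
       [ 4.45601413e-01, -8.95229996e-01,  1.62365671e-03],
       [ 2.94975836e-04, -1.66684846e-03, -9.99998567e-01]]), 'force': array([ 0.80032643, -0.83950722,  0.14270533]), 'moment': array([ 0.0391873 , -0.02251167,  0.03529017]), 'opening': 0.9988451635593464}
```

View pics/top0.png

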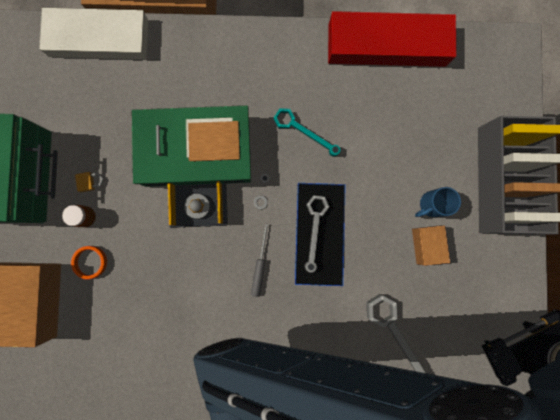

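View pics/scene0.png

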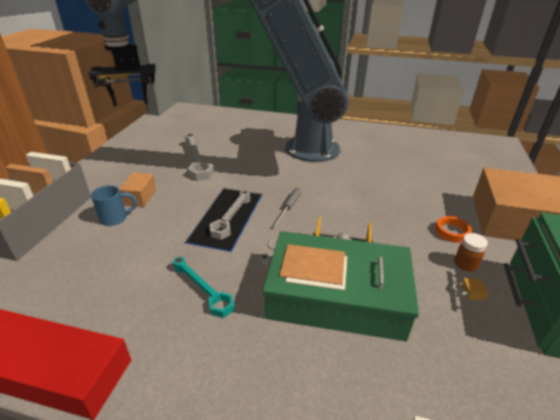

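View pics/wrist0.png

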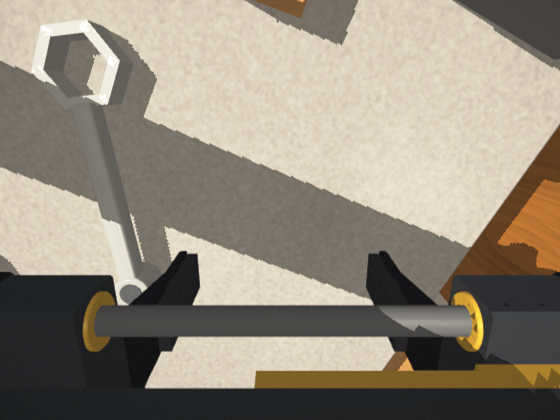

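The top view shows three wrench-like things: a turquoise one at (310,133), a large steel one at (385,310), and a steel one on the black mat with its ring at (317,205). The turquoise one is excluded. Of the two steel ones, the one on the mat is smaller, so it should be the one meant. The nut is at (197,205) between the yellow ribs. I'll confirm this in a crop and measure it.

Run:
```python
from h import *
c=load('top0'); im=c['pixels'][:,:,::-1]
a=cv2.resize(im[175:295,150:440],None,fx=2.75,fy=2.75,interpolation=cv2.INTER_CUBIC); cv2.imwrite('pics/crop0.png',a)
hsv=cv2.cvtColor(im,cv2.COLOR_BGR2HSV)
def blobs(m,name,z,amin=20):
    n,l,st,ce=cv2.connectedComponentsWithStats(m.astype(np.uint8))
    for i in range(1,n):
        if st[i,4]>=amin:
            pts=np.argwhere(l==i)[:,::-1].astype(np.float32)
            r=cv2.minAreaRect(pts); bp=cv2.boxPoints(r)
            W=np.array([onz(c,u,v,z)[:2] for u,v in bp])
            print(name,st[i],ce[i].round(1),'ctr',W.mean(0).round(4),'sides',np.linalg.norm(W[1]-W[0]).round(4),np.linalg.norm(W[2]-W[1]).round(4),'\n',W.round(3).tolist())
H,S,V=[hsv[...,i].astype(int) for i in range(3)]
blobs((H>105)&(H<130)&(S>100)&(V>40),'blue',.004)
blobs((H>15)&(H<32)&(S>130)&(V>60),'yel',.07)
blobs((H>50)&(H<85)&(S>100),'green',.095,300)
```

```text
blue [295 183  17 102 191] [297.7 243.1] ctr [ 0.4985 -0.1161] sides 0.2807 0.0449 
 [[0.358, -0.096], [0.638, -0.091], [0.639, -0.136], [0.359, -0.141]]
blue [302 183  26   2  38] [313.4 183.7] ctr [ 0.6382 -0.146 ] sides 0.0028 0.0702 
 [[0.636, -0.111], [0.639, -0.111], [0.64, -0.181], [0.638, -0.181]]
blue [331 184  14   9  27] [338.7 185.8] ctr [ 0.6337 -0.2142] sides 0.0175 0.0427 
 [[0.636, -0.191], [0.651, -0.199], [0.632, -0.237], [0.616, -0.229]]
blue [342 244   2  33  56] [342.4 258.6] ctr [ 0.4266 -0.227 ] sides 0.0028 0.0882 
 [[0.471, -0.225], [0.471, -0.228], [0.383, -0.229], [0.383, -0.226]]
blue [318 278  25   8  50] [332.3 283.9] ctr [ 0.3667 -0.1931] sides 0.0664 0.0192 
 [[0.376, -0.16], [0.377, -0.226], [0.358, -0.226], [0.356, -0.16]]
yel [ 503  123   57   23 1007] [527.8 132.7] ctr [ 0.7768 -0.717 ] sides 0.1508 0.0599 
 [[0.805, -0.642], [0.809, -0.793], [0.749, -0.792], [0.745, -0.641]]
yel [ 75 172  18  19 268] [ 83.4 181.4] ctr [0.6205 0.4724] sides 0.0405 0.0491 
 [[0.641, 0.497], [0.648, 0.457], [0.6, 0.448], [0.593, 0.488]]
yel [216 181   6  43 172] [218.5 202.1] ctr [0.5747 0.1137] sides 0.0109 0.1113 
 [[0.63, 0.123], [0.631, 0.112], [0.519, 0.105], [0.519, 0.116]]
yel [167 183   5  42 152] [169.4 203.5] ctr [0.5677 0.2428] sides 0.0099 0.1087 
 [[0.622, 0.252], [0.622, 0.242], [0.514, 0.234], [0.513, 0.244]]
green [ 132  106  119   79 6238] [183.5 147.8] ctr [0.7178 0.1883] sides 0.3065 0.2014 
 [[0.809, 0.349], [0.828, 0.043], [0.627, 0.03], [0.608, 0.332]]
green [   0  114   51  109 3945] [ 20.4 169.8] ctr [0.6503 0.6135] sides 0.2821 0.1301 
 [[0.508, 0.668], [0.79, 0.687], [0.793, 0.557], [0.511, 0.541]]
```

View pics/crop0.png

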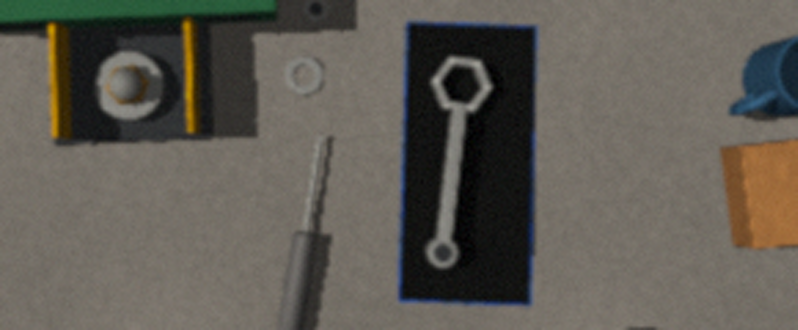

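The crop confirms it: the steel wrench on the mat has its ring at top-view pixel (317,205) and its small end at (311,267). It is the smaller of the two steel wrenches. Next I'll get rough positions.

Run:
```python
from h import *
c=load('top0'); im=c['pixels'][:,:,::-1]
g=cv2.cvtColor(im,cv2.COLOR_BGR2GRAY)
# wrench: bright inside mat
m=np.zeros_like(g); m[190:280,301:340]=(g[190:280,301:340]>70)
n,l,st,ce=cv2.connectedComponentsWithStats(m); i=1+st[1:,4].argmax(); print(st[i],ce[i])
pts=np.argwhere(l==i)[:,::-1]
ring=pts[pts[:,1]<217]; end=pts[pts[:,1]>261]
for nme,p,z in(('ring',ring,.026),('end',end,.03)):
    (u,v),r=cv2.minEnclosingCircle(p.astype(np.float32)); P=onz(c,u,v,z); print(nme,u,v,r,P.round(4))
# dome/spacer
hs=cv2.cvtColor(im,cv2.COLOR_BGR2HSV)
a=cv2.resize(im[180:230,160:230],None,fx=10,fy=10,interpolation=cv2.INTER_CUBIC); cv2.imwrite('pics/nut0.png',a)
for fr in('dome',):
    print(onz(c,195.5,206,.06),onz(c,197,205.5,.028))
```

```text
[305 195  24  78 544] [314.46323529 230.36764706]
ring 317.1428527832031 205.5 10.960370063781738 [ 0.5747 -0.1518  0.026 ]
end 310.2631530761719 266.3026428222656 5.744908332824707 [ 0.4089 -0.1352  0.03  ]
[0.5632341  0.17567942 0.06      ] [0.56692924 0.17721349 0.028     ]
```

View pics/nut0.png

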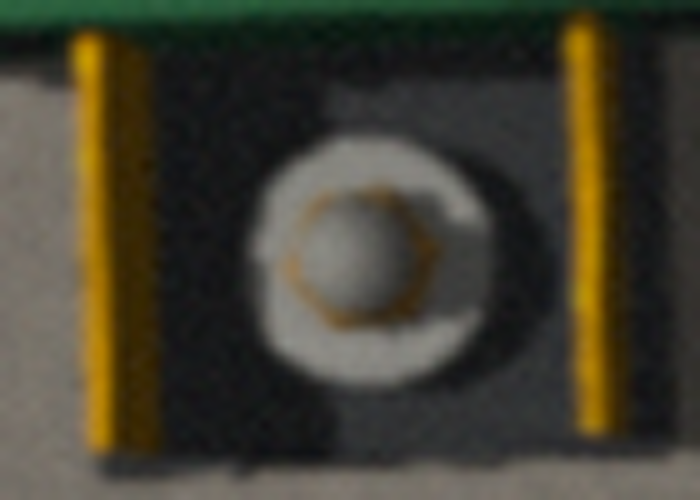

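Emit:
{"name": "send_rows", "arguments": {
  "moves": [0,0,-3,1.5,3,0,1,0,0,-3,1.8,3.5,0,1,0,0,-3,1.8,3.5,0,1,0,0,-3,1.8,3.5,0,1,0,0,-3,1.8,3.5,0,1,0,0,-3,1.8,3.5,0,1,0,0,-3,1.8,3.5,0,1,0,0,-3,1.8,3.5,0,1,0,0,-3,1.8,3.5,0,1,0,0,-3,1.8,3.5,0,1,0,0,-2.2,1.8,3.5,0,1,0,0,0,1.7,3.6,0,1,0,0,0,0,0,0,1]
}}

```text
time_s: 1.45
position: [0.4914, -0.1393, 0.2224]
tcp_rot: [[0.996, -0.095, -0.0], [-0.095, -0.996, 0.002], [-0.0, -0.002, -1.0]]
force: [-0.9, -0.2, -0.2]
opening: 1.002
```

Run:
```python
from h import *
c=cap('wrist','w1'); s=read_state(); print(s['time_s'],s['position'],s['tcp_rot'].round(3).tolist(),s['joint_positions'].round(1),s['force'])
```

```text
1.5 [ 0.49080656 -0.1413461   0.22234927] [[0.995, -0.095, -0.001], [-0.095, -0.995, 0.0], [-0.001, -0.0, -1.0]] [-28.6  21.5  98.3  -0.   60.3  66.9] [ 0.30599196  0.06270099 -0.12299604]
```

View pics/w1.png

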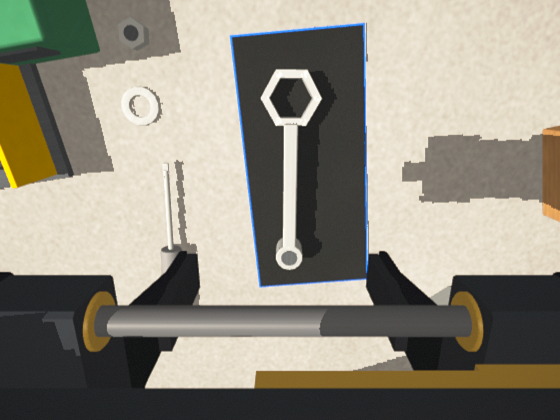

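The wrist view shows the mat with the steel wrench: its ring is at about (291,97) and its round end at about (289,257). I'll measure both.

Run:
```python
from h import *
c=load('w1'); im=c['pixels'][:,:,::-1]
g=cv2.cvtColor(im,cv2.COLOR_BGR2GRAY)
m=np.zeros_like(g); m[50:275,252:355]=(g[50:275,252:355]>140)
n,l,st,ce=cv2.connectedComponentsWithStats(m); i=1+st[1:,4].argmax(); print(st[i],ce[i])
M=(l==i).astype(np.uint8)
cs,_=cv2.findContours(M,cv2.RETR_CCOMP,cv2.CHAIN_APPROX_NONE)
for k in cs:
    if len(k)>20: print(len(k),cv2.boundingRect(k),cv2.minEnclosingCircle(k))
# bar centre line
Z=.004+.030
P=[]
for v in range(140,235,5):
    u=np.where(M[v])[0]; 
    a=onz(c,u.min()-.5,v,Z);b=onz(c,u.max()+.5,v,Z); P.append((a+b)/2); 
    if v%20==0: print(v,u.min(),u.max(),np.linalg.norm(a-b))
P=np.array(P); d=np.polyfit(P[:,0],P[:,1],1); print('bar yaw',np.degrees(np.arctan(d[0])), P[0],P[-1])
# outer ring top
big=max(cs,key=len)[:,0,:]; r=big[big[:,1]<126].astype(np.float32)
W=np.array([onz(c,u,v,.026)[:2] for u,v in r],np.float32); q=cv2.minEnclosingCircle(W); print('ring circ',q, 'end', onz(c,289,257,.034))
b=[onz(c,u,v,.004).round(4)[:2].tolist() for u,v in((232,37),(364,24),(368,279),(260,286))]; print('mat',b)
```

```text
[ 261   69   61  201 3342] [289.75912627 157.4796529 ]
458 (261, 69, 61, 201) ((291.0, 168.4774932861328), 100.60214233398438)
43 (281, 250, 17, 16) ((288.875, 257.5), 8.262401580810547)
123 (269, 77, 44, 42) ((290.5, 97.5), 23.032684326171875)
140 284 296 0.01290215283337277
160 283 296 0.014139825097339515
180 283 296 0.014393774313106183
200 283 295 0.013610139966959955
220 283 295 0.013863684615319815
bar yaw -5.7768813750001575 [ 0.53636491 -0.15087136  0.034     ] [ 0.44124878 -0.14143437  0.034     ]
ring circ ((0.5760535001754761, -0.15484462678432465), 0.030181564390659332) end [ 0.40946199 -0.13861381  0.034     ]
mat [[0.6385, -0.1028], [0.6377, -0.233], [0.3567, -0.2315], [0.3594, -0.0987]]
```

Emit:
{"name": "send_rows", "arguments": {
  "moves": [0,0,-0.3,-0.3,-0.05,-2.5,0.2,0,0,0,-0.3,-0.05,-3,0.2,0,0,0,-0.3,-0.05,-3,0.2,0,0,0,-0.3,-0.05,-3,0.2,0,0,0,-0.4,-0.05,-3,0.2,0,0,0,-0.3,-0.05,-2.5,0.2,0,0,0,0,0,-1.5,0.2,0,0,0,0,0,-1.2,0.2,0,0,0,0,0,-1,0.2,0,0,0,0,0,-0.7,0.2,0,0,0,0,0,0,0.2]
}}

```text
time_s: 2.6
position: [0.4713, -0.1466, 0.008]
tcp_rot: [[0.994, -0.105, -0.001], [-0.105, -0.994, 0.0], [-0.001, -0.0, -1.0]]
force: [-0.1, 0.2, 0.1]
opening: 0.599
```

Run:
```python
from h import *
c=cap('wrist','w2'); s=read_state(); print(s['time_s'],s['position'],s['tcp_rot'].round(3).tolist(),s['joint_positions'].round(1),s['force'],s['opening'])
```

```text
2.65 [ 0.47156185 -0.14666639  0.00851836] [[0.994, -0.105, 0.0], [-0.105, -0.994, -0.0], [0.0, 0.0, -1.0]] [-30.3  41.9 109.3  -0.   28.8  65.8] [ 0.38939262 -0.59069119  0.06634059] 0.6020580405668666
```

View pics/w2.png

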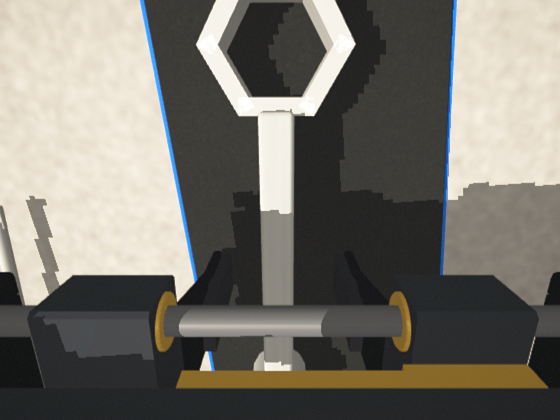

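The bar is between the open fingers, at u≈277 against the gripper centre at u≈282, so it sits about 2 mm to +y. I'll centre on it and close.

Emit:
{"name": "send_rows", "arguments": {
  "moves": [0,0,0,0,0.2,0,0.2,0,0,0,0,0,0,-1,0,0,0,0,0,0,-1,0,0,0,0,0,0,-1,0,0,0,0,0,0,-1,0,0,0,0,0,0,-1,0,0,0,0,0,0,-1,0,0,0,0,0,0,-1]
}}

```text
time_s: 3.45
position: [0.4715, -0.1445, 0.0086]
tcp_rot: [[0.994, -0.105, 0.0], [-0.105, -0.994, -0.0], [0.0, 0.0, -1.0]]
force: [0.3, 0.3, 1.3]
opening: 0.157
```

Run:
```python
from h import *
c=cap('wrist','w3'); s=read_state(); print(s['time_s'],s['position'],s['tcp_rot'].round(4).tolist(),s['force'],s['moment'],s['opening'])
```

```text
3.5 [ 0.47149824 -0.14451301  0.00858441] [[0.9945, -0.105, 0.0], [-0.105, -0.9945, -0.0001], [0.0, 0.0001, -1.0]] [0.05504054 0.17487263 1.14137897] [0.07912232 0.0423669  0.1492537 ] 0.16071354629653556
```

View pics/w3.png

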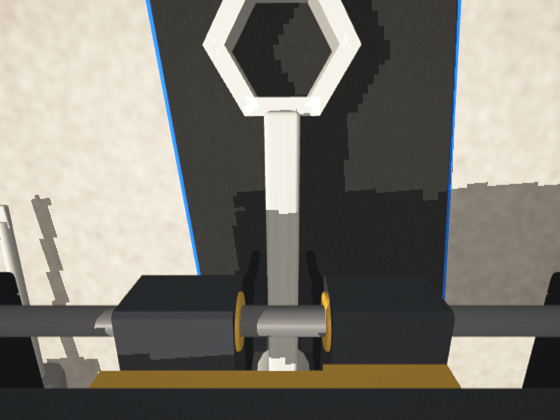

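The wrench is gripped, with the opening at 14 mm. The ring's side vertices are at (203,44) and (361,44). I'll lift it and check for droop.

Emit:
{"name": "send_rows", "arguments": {
  "moves": [0,0,0,0,0,0.5,-1,0,0,0,0,0,1.5,-1,0,0,0,0,0,2.5,-1,0,0,0,0,0,3,-1,0,0,0,0,0,3,-1,0,0,0,0,0,3,-1,0,0,0,0,0,2,-1,0,0,0,0,0,0,-1,0,0,0,0,0,0,-1]
}}

```text
time_s: 4.4
position: [0.4709, -0.1442, 0.1632]
tcp_rot: [[0.994, -0.105, -0.001], [-0.105, -0.994, 0.0], [-0.001, -0.0, -1.0]]
force: [0.1, 0.7, -3.5]
opening: 0.159
```

Run:
```python
from h import *
c0=load('w3')
for u,v in((203,44),(361,44),(282,44)): print(onz(c0,u,v,.026)-[0.4715,-.1445,.0086])
c=cap('wrist','w4'); s=read_state(); print(s['time_s'],s['position'],s['tcp_rot'].round(4).tolist(),s['force'],s['moment'],s['opening'])
```

```text
[0.10755035 0.01880747 0.0174    ]
[ 0.10130227 -0.04068473  0.0174    ]
[ 0.10442664 -0.01093545  0.0174    ]
4.45 [ 0.47038626 -0.14390798  0.16252767] [[0.9944, -0.1053, -0.0023], [-0.1053, -0.9944, 0.0013], [-0.0024, -0.0011, -1.0]] [-0.20688074  0.36037735 -3.19837383] [0.03069233 0.16827206 0.0165414 ] 0.15562803616642937
```

View pics/w4.png

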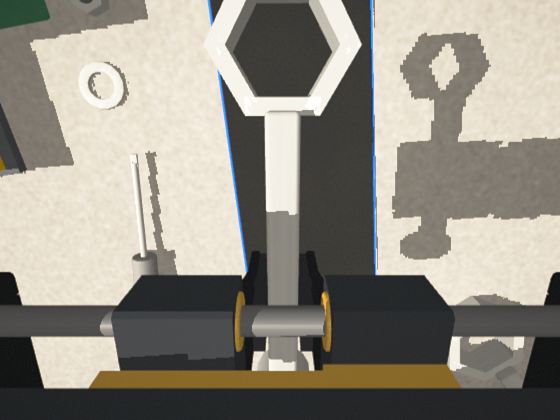

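The wrench shows no droop; the ring is 105 mm ahead of the TCP and its underside 4.6 mm below it. Next I'll look at the nut, keeping it beside the ring in view.

Emit:
{"name": "send_rows", "arguments": {
  "moves": [0,0,1,0,1.5,0,-1,0,0,1.5,0,3,0,-1,0,0,1.5,0,4,0,-1,0,0,1.5,0,4,0,-1,0,0,1.5,0,4,0,-1,0,0,1.5,0,3.4,0,-1,0,0,1.5,0,2,0,-1,0,0,0,0,0,0,-1,0,0,0,0,0,0,-1]
}}

```text
time_s: 5.35
position: [0.4703, 0.0753, 0.1625]
tcp_rot: [[0.997, 0.071, -0.003], [0.071, -0.997, -0.0], [-0.003, -0.0, -1.0]]
force: [-0.1, -1.5, -3.1]
opening: 0.158
```

Run:
```python
from h import *
c=cap('wrist','w5'); s=read_state(); print(s['time_s'],s['position'],s['tcp_rot'].round(4).tolist(),s['force'],s['moment'],s['opening'])
a=cv2.resize(c['pixels'][40:200,60:230,::-1],None,fx=3.5,fy=3.5,interpolation=cv2.INTER_CUBIC); cv2.imwrite('pics/w5c.png',a)
```

```text
5.4 [0.47074942 0.07463934 0.16274442] [[0.9976, 0.0696, -0.002], [0.0696, -0.9976, -0.0001], [-0.002, -0.0, -1.0]] [ 0.1902903   0.06843306 -2.88771834] [-0.00530824  0.00845704  0.00269006] 0.15726962794325489
```

View pics/w5.png

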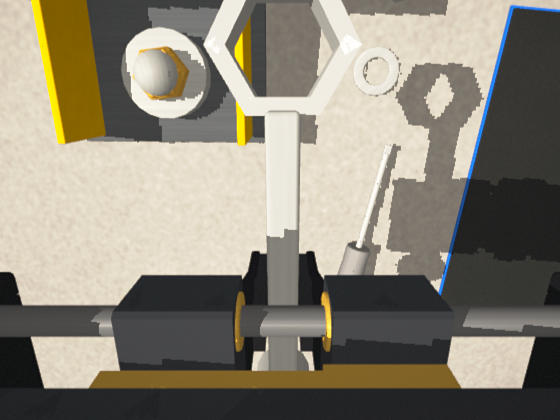

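View pics/w5c.png

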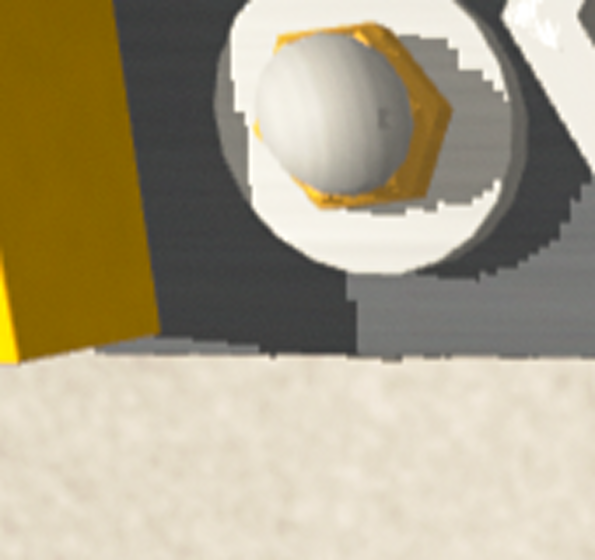

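The wrist view shows the nut at about (157,72) on its spacer, with the hex corners visible. I'll compute its centre and yaw.

Run:
```python
from h import *
c=load('w5'); 
V=[(450,108),(425,195),(320,208)]
W=np.array([onz(c,60+(x+.5)/3.5-.5,40+(y+.5)/3.5-.5,.028)[:2] for x,y in V])
ctr=W[0]+W[2]-W[1]; print(W.round(4),'c',ctr.round(4))
for w in W: d=w-ctr; print(np.hypot(*d).round(4),(np.degrees(np.arctan2(d[1],d[0]))%60).round(1))
print('edges',[np.hypot(*(W[i+1]-W[i])).round(4) for i in (0,1)])
for z in(.040,.046):
  U=np.array([onz(c,60+(x+.5)/3.5-.5,40+(y+.5)/3.5-.5,z)[:2] for x,y in [(278,40),(256,128),(375,22)]]); 
  for w in U: d=w-ctr; print(z,w.round(4),np.hypot(*d).round(4),(np.degrees(np.arctan2(d[1],d[0]))%60).round(1))
# spacer: circle from bright boundary, rays onto z=.028
im=c['pixels'][:,:,::-1]; g=cv2.cvtColor(im,cv2.COLOR_BGR2GRAY); hs=cv2.cvtColor(im,cv2.COLOR_BGR2HSV)
m=((g>170)&(hs[...,1]<60)).astype(np.uint8); m[:, :115]=0; m[:,206:]=0;m[119:]=0;
cs,_=cv2.findContours(m,cv2.RETR_EXTERNAL,cv2.CHAIN_APPROX_NONE)
p=np.vstack(cs)[:,0,:]; h=cv2.convexHull(p)[:,0,:]
W=np.array([onz(c,u,v,.028)[:2] for u,v in h]); 
A=np.c_[2*W,np.ones(len(W))]; 
keep=np.ones(len(W),bool)
for it in range(6):
    s=np.linalg.lstsq(A[keep],(W[keep]**2).sum(1),rcond=None)[0]; r=np.sqrt(s[2]+s[0]**2+s[1]**2); e=np.hypot(*(W-s[:2]).T)-r; keep=abs(e)<max(.0008,1.5*np.std(e[keep]))
print('spacer',s[:2],r,keep.sum(),len(keep))
# dome silhouettes
# rib top edges, foot plate front edge
for u,v in((40,0),(62,143),(105,137),(237,144),(246,144)): print((u,v),onz(c,u,v,.07).round(4))
print('foot front', onz(c,150,141,.010).round(4),onz(c,300,143,.01).round(4))
# known washer check vs top
ct=load('top0'); print(onz(c,376,70,.002),onz(ct,261,202,.002))
print('top spacer',onz(ct,160+375/10-.5,180+260/10-.5,.028))
```

```text
[[0.5707 0.1571]
 [0.5515 0.163 ]
 [0.5469 0.1873]] c [0.5661 0.1814]
0.0247 40.7
0.0234 51.5
0.0201 42.7
edges [np.float64(0.0201), np.float64(0.0247)]
0.04 [0.581  0.1905] 0.0175 31.4
0.04 [0.563  0.1962] 0.0152 41.7
0.04 [0.586  0.1697] 0.0231 29.7
0.046 [0.5805 0.1882] 0.0159 25.3
0.046 [0.5629 0.1938] 0.0129 44.5
0.046 [0.5854 0.1678] 0.0236 25.0
spacer [0.56655076 0.17676603] 0.033475234382357597 24 28
(40, 0) [0.6041 0.2408 0.07  ]
(62, 143) [0.5132 0.2379 0.07  ]
(105, 137) [0.5197 0.2065 0.07  ]
(237, 144) [0.5215 0.1117 0.07  ]
(246, 144) [0.522  0.1052 0.07  ]
foot front [0.5105 0.1963 0.01  ] [0.5183 0.0628 0.01  ]
[0.58393587 0.00247077 0.002     ] [0.58276788 0.00290133 0.002     ]
top spacer [0.56692924 0.17721349 0.028     ]
```

Spacer centre: the wrist view gives (0.5666, 0.1768) with r = 33.5 mm (expected 34), and the top view gives (0.5669, 0.1772), so the two agree. The front edge of the foot plate is 55 mm from the nut, as specified, and the chest yaw is about 3.4°. The hex corners, taken about that centre with r ≈ 20.5 mm (expected 20.8), give a flat yaw of about 12° modulo 60. I'll move above the nut with the wrench at yaw 12°.

Emit:
{"name": "send_rows", "arguments": {
  "moves": [0,0,1,-0.1,1.5,0,-1,0,0,1.5,-0.1,2.2,0,-1,0,0,2,-0.2,2.2,0,-1,0,0,2,-0.2,1.5,0,-1,0,0,1.5,-0.1,0.7,-1.5,-1,0,0,0,0,0,-3,-1,0,0,0,0,0,-2,-1,0,0,0,0,0,-1.3,-1,0,0,0,0,0,0,-1,0,0,0,0,0,0,-1]
}}

```text
time_s: 6.4
position: [0.4648, 0.1547, 0.0854]
tcp_rot: [[0.979, 0.206, -0.001], [0.206, -0.979, -0.0], [-0.001, 0.0, -1.0]]
force: [-0.6, -0.8, -2.9]
opening: 0.157
```

Run:
```python
from h import *
c=cap('wrist','w6'); s=read_state(); print(s['time_s'],s['position'],s['tcp_rot'].round(4).tolist(),s['force'],s['moment'],s['opening'])
R=s['tcp_rot']; print('ring at',s['position']+.105*R[:,0], 'yaw',np.degrees(np.arctan2(R[1,0],R[0,0])))
c=cap('scene','s6')
```

```text
6.45 [0.46519496 0.15490228 0.08590333] [[0.9786, 0.2059, 0.0008], [0.2059, -0.9786, 0.0001], [0.0008, 0.0001, -1.0]] [ 0.20366942 -0.40114693 -2.68449892] [ 0.02699634  0.06047011 -0.03762421] 0.15826183661969828
ring at [0.56794442 0.17652498 0.08599095] yaw 11.883978752590622
```

View pics/w6.png

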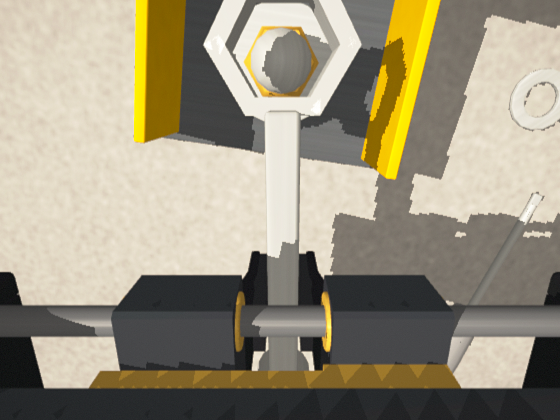

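Run:
```python
from h import *
c=load('w6')
print(proj(c,[[.5667,.177,.04],[.5679,.1765,.1033]]))
a=cv2.resize(c['pixels'][0:130,190:380,::-1],None,fx=4,fy=4,interpolation=cv2.INTER_CUBIC); cv2.imwrite('pics/w6c.png',a)
```

```text
[[280.29232972  61.93871368]
 [281.29270807  42.353295  ]]
```

View pics/w6c.png

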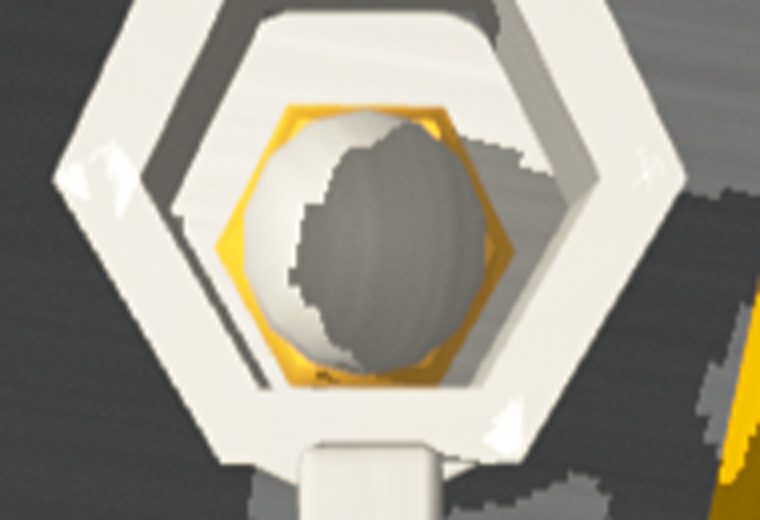

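The hexes line up: the nut centre is at crop (364,249) and the ring is parallel to it. The remaining offset is under 1 mm. I'll lower in two stages.

Emit:
{"name": "send_rows", "arguments": {
  "moves": [0,0,0,0,0.07,-1,-1,0,0,0,0,0,-1,-1,0,0,0,0,0,-0.8,-1,0,0,0,0,0,-0.5,-1,0,0,0,0,0,-0.4,-1]
}}

```text
time_s: 7.0
position: [0.4642, 0.1562, 0.0478]
tcp_rot: [[0.978, 0.207, -0.001], [0.207, -0.978, -0.0], [-0.001, -0.0, -1.0]]
force: [-0.0, 0.6, -3.1]
opening: 0.159
```

Emit:
{"name": "send_rows", "arguments": {
  "moves": [0,0,0,0,0,-0.3,-1,0,0,0,0,0,-0.3,-1,0,0,0,0,0,-0.3,-1,0,0,0,0,0,0,-1]
}}

```text
time_s: 7.4
position: [0.4644, 0.1561, 0.0393]
tcp_rot: [[0.978, 0.207, -0.0], [0.207, -0.978, -0.0], [-0.0, -0.0, -1.0]]
force: [0.1, 0.4, -2.2]
opening: 0.162
```

Emit:
{"name": "send_rows", "arguments": {
  "moves": [0,0,0,0,0,-0.3,-1,0,0,0,0,0,-0.2,-1,0,0,0,0,0,-0.1,-1,0,0,0,0,0,0,-1]
}}

```text
time_s: 7.8
position: [0.4645, 0.1562, 0.0334]
tcp_rot: [[0.978, 0.207, -0.0], [0.207, -0.978, -0.0], [-0.0, 0.0, -1.0]]
force: [-0.1, -1.0, -3.2]
opening: 0.161
```

```bash
cat >> h.py <<'E'
NUT=np.array([.5667,.1768])
def st(p=True):
    s=read_state(); R=s['tcp_rot']; P=s['position']; F=s['force'];M=s['moment']
    r=P[:2]-NUT; T=r[0]*F[1]-r[1]*F[0]
    y=np.degrees(np.arctan2(R[1,0],R[0,0])); ring=P+.1045*R[:,0]
    print('t',round(s['time_s'],2),'P',P.round(4),'yaw',y.round(2),'F',F.round(1),'M',M.round(2),'T_F',T.round(3),'T+Mz',(T+M[2]).round(3),'open',round(float(s['opening']),3),'ring',ring.round(4),'J6',s['joint_positions'][5].round(1), 'R',np.hypot(*r).round(4))
E
python3 -c "
from h import *
cap('wrist','w7');st()"
```

```text
t 7.85 P [0.4645 0.1562 0.0335] yaw 11.96 F [-0.3 -0.3 -2.8] M [-0.12  0.15  0.03] T_F 0.022 T+Mz 0.054 open 0.158 ring [0.5667 0.1778 0.0335] J6 83.5 R 0.1043
```

View pics/w7.png

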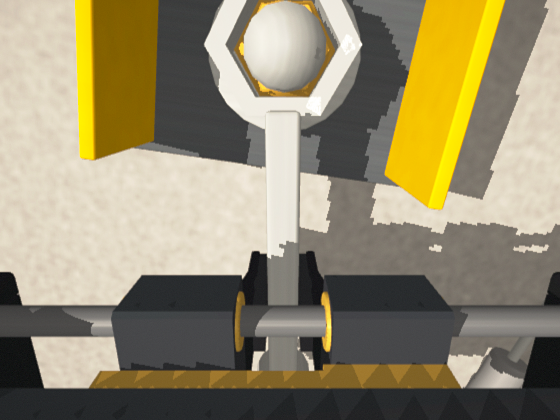

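The ring is seated over the nut with the dome through the hole; the ring's underside is about 1 mm above the seat and the lateral force is negligible. Next I'll compute the arc steps.

```bash
cat >> h.py <<'E'
def arc(w0,w1,step,r=.1043):
    n=int(round(abs(w1-w0)/step)); a=np.linspace(w0,w1,n+1); r0=np.radians(a)
    p=-100*r*np.c_[np.cos(r0),np.sin(r0)]; d=np.diff(p,axis=0)
    print('; '.join(f'{a[i+1]:.0f}: {a[i+1]-a[i]:.1f} {d[i,0]:.2f} {d[i,1]:.2f}' for i in range(n)))
E
python3 -c "
from h import *
arc(12,-40,4)"
```

```text
8: -4.0 -0.13 0.72; 4: -4.0 -0.08 0.72; 0: -4.0 -0.03 0.73; -4: -4.0 0.03 0.73; -8: -4.0 0.08 0.72; -12: -4.0 0.13 0.72; -16: -4.0 0.18 0.71; -20: -4.0 0.22 0.69; -24: -4.0 0.27 0.67; -28: -4.0 0.32 0.65; -32: -4.0 0.36 0.63; -36: -4.0 0.41 0.60; -40: -4.0 0.45 0.57
```

Emit:
{"name": "send_rows", "arguments": {
  "moves": [0,0,-4,-0.13,0.72,0,-1,0,0,-4,-0.08,0.72,0,-1,0,0,-4,-0.03,0.73,0,-1,0,0,-4,0.03,0.73,0,-1]
}}

```text
time_s: 8.25
position: [0.462, 0.1849, 0.0335]
tcp_rot: [[0.997, -0.073, -0.001], [-0.073, -0.997, -0.001], [-0.001, 0.001, -1.0]]
force: [0.9, -4.0, -3.8]
opening: 0.153
```

```bash
python3 -c "
from h import *
st()"
```

```text
t 8.25 P [0.462  0.1849 0.0335] yaw -4.19 F [ 0.9 -4.  -3.8] M [-0.58  0.07 -0.09] T_F 0.412 T+Mz 0.318 open 0.153 ring [0.5663 0.1773 0.0334] J6 103.2 R 0.105
```

Emit:
{"name": "send_rows", "arguments": {
  "moves": [0,0,-4,0.08,0.72,0,-1,0,0,-4,0.13,0.72,0,-1,0,0,-4,0.18,0.71,0,-1,0,0,-4,0.22,0.69,0,-1,0,0,-4,0.27,0.67,0,-1]
}}

```text
time_s: 8.75
position: [0.4709, 0.2198, 0.0335]
tcp_rot: [[0.912, -0.41, -0.001], [-0.41, -0.912, -0.001], [-0.0, 0.001, -1.0]]
force: [0.5, -4.2, -3.7]
opening: 0.158
```

```bash
python3 -c "
from h import *
st()"
```

```text
t 8.75 P [0.4709 0.2198 0.0335] yaw -24.17 F [ 0.5 -4.2 -3.7] M [-0.52  0.05 -0.13] T_F 0.381 T+Mz 0.254 open 0.158 ring [0.5663 0.1771 0.0334] J6 127.0 R 0.105
```

Emit:
{"name": "send_rows", "arguments": {
  "moves": [0,0,-4,0.32,0.65,0,-1,0,0,-4,0.36,0.63,0,-1,0,0,-4,0.41,0.6,0,-1,0,0,-2,0.22,0.29,0,-1,0,0,0,0,0,0,-1]
}}

```text
time_s: 9.25
position: [0.4841, 0.2416, 0.0334]
tcp_rot: [[0.788, -0.616, -0.001], [-0.616, -0.788, -0.001], [-0.0, 0.001, -1.0]]
force: [-0.4, -3.7, -3.5]
opening: 0.16
```

```bash
python3 -c "
from h import *
cap('wrist','w8');st()"
```

```text
t 9.3 P [0.4841 0.2415 0.0334] yaw -37.99 F [-0.2 -3.9 -3.1] M [-0.48  0.02 -0.18] T_F 0.335 T+Mz 0.152 open 0.158 ring [0.5664 0.1772 0.0334] J6 142.7 R 0.105
```

View pics/w8.png

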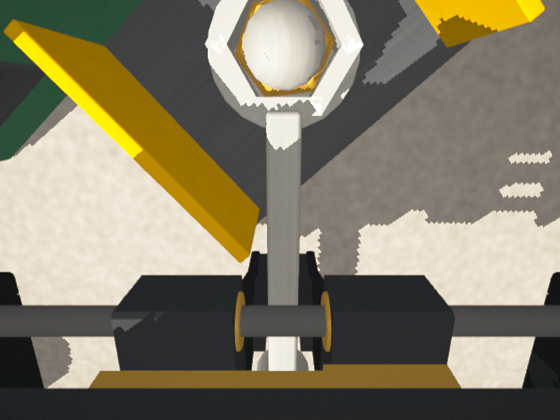

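The handle is clear of the left rib, whose corner is at about (245,260). The nut lags by roughly 6° of play, so its yaw is about −32, equivalent to 28. I'll relieve the load, lift, and look at the nut.

```bash
python3 -c "
from h import *
arc(-38,-32,3,.1046)
arc(-32,28,6,.1046)"
```

```text
-35: 3.0 -0.33 -0.44; -32: 3.0 -0.30 -0.46
-26: 6.0 -0.53 -0.96; -20: 6.0 -0.43 -1.01; -14: 6.0 -0.32 -1.05; -8: 6.0 -0.21 -1.07; -2: 6.0 -0.10 -1.09; 4: 6.0 0.02 -1.09; 10: 6.0 0.13 -1.09; 16: 6.0 0.25 -1.07; 22: 6.0 0.36 -1.04; 28: 6.0 0.46 -0.99
```

Emit:
{"name": "send_rows", "arguments": {
  "moves": [0,0,3,-0.33,-0.44,0,-1,0,0,3,-0.3,-0.46,0,-1,0,0,0,0,0,0,-1,0,0,0,0,0,0.6,-1,0,0,0,0,0,0.8,-1,0,0,0,0,0,1.1,-1,0,0,0,0,0,1.5,-1,0,0,0,0,0,1,-1,0,0,0,0,0,0,-1]
}}

```text
time_s: 10.2
position: [0.4795, 0.2336, 0.0856]
tcp_rot: [[0.848, -0.53, 0.005], [-0.53, -0.848, 0.001], [0.003, -0.003, -1.0]]
force: [0.0, -0.4, -3.1]
opening: 0.16
```

```bash
python3 -c "
from h import *
c=cap('wrist','w9');st()
a=cv2.resize(c['pixels'][0:130,190:380,::-1],None,fx=4,fy=4,interpolation=cv2.INTER_CUBIC); cv2.imwrite('pics/w9c.png',a)
print(proj(c,[[.5667,.1768,.04]]))"
```

```text
t 10.25 P [0.4788 0.2333 0.0847] yaw -32.04 F [ 0.2  0.4 -3.3] M [ 0.16  0.09 -0.03] T_F -0.051 T+Mz -0.081 open 0.161 ring [0.5674 0.1779 0.0849] J6 136.0 R 0.1045
[[286.5967614   63.11566911]]
```

View pics/w9c.png

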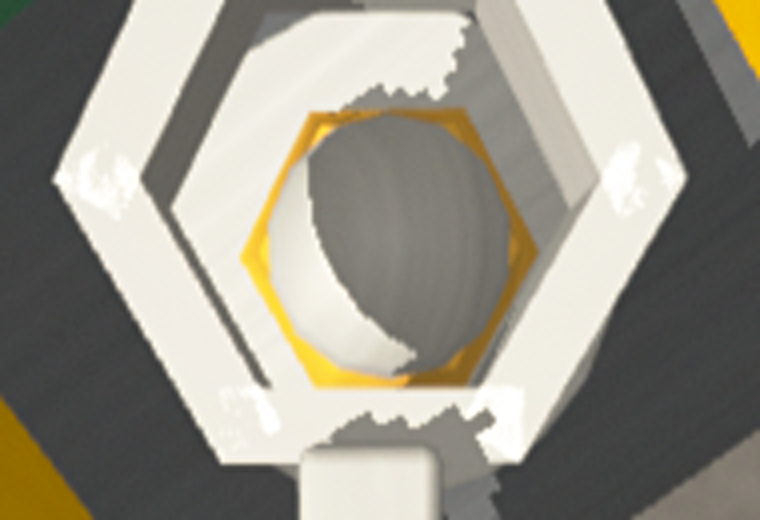

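The nut (corners at crop (241,257) and (538,252)) lines up with the ring to about 1°. I'll swing back +60° over it.

Emit:
{"name": "send_rows", "arguments": {
  "moves": [0,0,3,-0.28,-0.47,0,-1,0,0,6,-0.48,-0.99,0,-1,0,0,6,-0.38,-1.03,0,-1,0,0,6,-0.27,-1.06,0,-1,0,0,6,-0.16,-1.08,0,-1,0,0,6,-0.04,-1.09,0,-1,0,0,6,0.07,-1.09,0,-1,0,0,6,0.19,-1.08,0,-1,0,0,6,0.3,-1.06,0,-1,0,0,6,0.41,-1.02,0,-1,0,0,3,0.22,-0.58,0,-1,0,0,0,0,0,0,-1,0,0,0,0,0,0,-1]
}}

```text
time_s: 11.55
position: [0.4734, 0.1275, 0.0832]
tcp_rot: [[0.884, 0.467, -0.001], [0.467, -0.884, 0.0], [-0.001, -0.001, -1.0]]
force: [0.3, -0.2, -3.7]
opening: 0.157
```

```bash
python3 -c "
from h import *
c=cap('wrist','w10');st()
a=cv2.resize(c['pixels'][0:130,190:380,::-1],None,fx=4,fy=4,interpolation=cv2.INTER_CUBIC); cv2.imwrite('pics/w10c.png',a)
print(proj(c,[[.5667,.1768,.04]]))"
```

```text
t 11.6 P [0.4734 0.1277 0.0833] yaw 27.9 F [ 0.  -0.3 -2.9] M [-0.03  0.05 -0.  ] T_F 0.026 T+Mz 0.026 open 0.158 ring [0.5657 0.1766 0.0832] J6 64.1 R 0.1055
[[281.6389254   58.94506448]]
```

View pics/w10c.png

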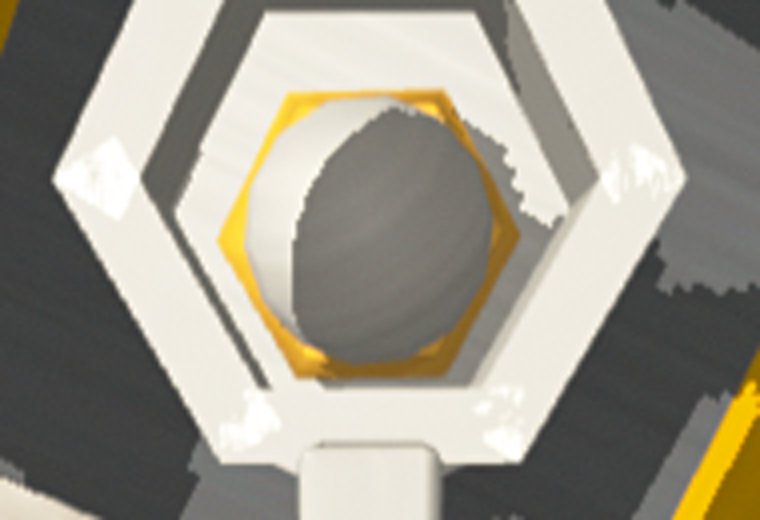

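The hexes are aligned. I'll shift 1 mm in +x, lower, and seat.

Emit:
{"name": "send_rows", "arguments": {
  "moves": [0,0,0,0.1,0,-1,-1,0,0,0,0,0,-1,-1,0,0,0,0,0,-0.8,-1,0,0,0,0,0,-0.6,-1,0,0,0,0,0,-0.4,-1,0,0,0,0,0,-0.4,-1,0,0,0,0,0,-0.3,-1,0,0,0,0,0,-0.3,-1]
}}

```text
time_s: 12.4
position: [0.4749, 0.1275, 0.0354]
tcp_rot: [[0.883, 0.469, 0.0], [0.469, -0.883, 0.0], [0.0, 0.0, -1.0]]
force: [0.4, 0.0, -2.6]
opening: 0.156
```

Emit:
{"name": "send_rows", "arguments": {
  "moves": [0,0,0,0,0,-0.2,-1,0,0,0,0,0,0,-1]
}}

```text
time_s: 12.6
position: [0.4747, 0.1275, 0.0334]
tcp_rot: [[0.883, 0.469, -0.0], [0.469, -0.883, 0.0], [-0.0, -0.0, -1.0]]
force: [-0.7, -0.7, -3.1]
opening: 0.159
```

```bash
python3 -c "
from h import *
st()
arc(28,-40,4,.1045)"
```

```text
t 12.6 P [0.4747 0.1275 0.0334] yaw 27.95 F [-0.7 -0.7 -3.1] M [-0.05  0.06  0.06] T_F 0.024 T+Mz 0.081 open 0.159 ring [0.567  0.1765 0.0334] J6 64.0 R 0.1044
24: -4.0 -0.32 0.66; 20: -4.0 -0.27 0.68; 16: -4.0 -0.23 0.69; 12: -4.0 -0.18 0.71; 8: -4.0 -0.13 0.72; 4: -4.0 -0.08 0.73; 0: -4.0 -0.03 0.73; -4: -4.0 0.03 0.73; -8: -4.0 0.08 0.73; -12: -4.0 0.13 0.72; -16: -4.0 0.18 0.71; -20: -4.0 0.23 0.69; -24: -4.0 0.27 0.68; -28: -4.0 0.32 0.66; -32: -4.0 0.36 0.63; -36: -4.0 0.41 0.60; -40: -4.0 0.45 0.57
```

Emit:
{"name": "send_rows", "arguments": {
  "moves": [0,0,-4,-0.32,0.66,0,-1,0,0,-4,-0.27,0.68,0,-1,0,0,-4,-0.23,0.69,0,-1,0,0,-4,-0.18,0.71,0,-1,0,0,-4,-0.13,0.72,0,-1,0,0,-4,-0.08,0.73,0,-1,0,0,-4,-0.03,0.73,0,-1,0,0,-4,0.03,0.73,0,-1,0,0,-4,0.08,0.73,0,-1]
}}

```text
time_s: 13.5
position: [0.4627, 0.1912, 0.0336]
tcp_rot: [[0.99, -0.142, -0.001], [-0.142, -0.99, -0.001], [-0.001, 0.001, -1.0]]
force: [-1.1, -1.0, -2.9]
opening: 0.162
```

```bash
python3 -c "
from h import *
st()
arc(-8,-40,1,.1045)"
```

```text
t 13.5 P [0.4627 0.1912 0.0336] yaw -8.16 F [-1.1 -1.  -2.9] M [-0.16  0.23  0.1 ] T_F 0.117 T+Mz 0.213 open 0.162 ring [0.5662 0.1764 0.0335] J6 107.9 R 0.105
-9: -1.0 0.03 0.18; -10: -1.0 0.03 0.18; -11: -1.0 0.03 0.18; -12: -1.0 0.04 0.18; -13: -1.0 0.04 0.18; -14: -1.0 0.04 0.18; -15: -1.0 0.05 0.18; -16: -1.0 0.05 0.18; -17: -1.0 0.05 0.17; -18: -1.0 0.05 0.17; -19: -1.0 0.06 0.17; -20: -1.0 0.06 0.17; -21: -1.0 0.06 0.17; -22: -1.0 0.07 0.17; -23: -1.0 0.07 0.17; -24: -1.0 0.07 0.17; -25: -1.0 0.08 0.17; -26: -1.0 0.08 0.16; -27: -1.0 0.08 0.16; -28: -1.0 0.08 0.16; -29: -1.0 0.09 0.16; -30: -1.0 0.09 0.16; -31: -1.0 0.09 0.16; -32: -1.0 0.10 0.16; -33: -1.0 0.10 0.15; -34: -1.0 0.10 0.15; -35: -1.0 0.10 0.15; -36: -1.0 0.11 0.15; -37: -1.0 0.11 0.15; -38: -1.0 0.11 0.14; -39: -1.0 0.11 0.14; -40: -1.0 0.12 0.14
```

Emit:
{"name": "send_rows", "arguments": {
  "moves": [0,0,-1,0.03,0.18,0,-1,0,0,-1,0.03,0.18,0,-1,0,0,-1,0.03,0.18,0,-1,0,0,-1,0.04,0.18,0,-1,0,0,-1,0.04,0.18,0,-1]
}}

```text
time_s: 14.0
position: [0.4644, 0.2002, 0.0335]
tcp_rot: [[0.974, -0.227, -0.002], [-0.227, -0.974, -0.0], [-0.002, 0.001, -1.0]]
force: [-3.7, -0.9, -2.0]
opening: 0.161
```

```bash
python3 -c "
from h import *
st()"
```

```text
t 14.0 P [0.4644 0.2002 0.0335] yaw -13.12 F [-3.7 -0.9 -2. ] M [-0.16  0.45  0.06] T_F 0.182 T+Mz 0.243 open 0.161 ring [0.5661 0.1765 0.0333] J6 113.8 R 0.105
```

Emit:
{"name": "send_rows", "arguments": {
  "moves": [0,0,-1,0.04,0.18,0,-1,0,0,-1,0.05,0.18,0,-1]
}}

```text
time_s: 14.2
position: [0.4653, 0.2039, 0.0334]
tcp_rot: [[0.965, -0.261, -0.002], [-0.261, -0.965, -0.0], [-0.002, 0.001, -1.0]]
force: [-3.0, -1.7, -1.7]
opening: 0.157
```

```bash
python3 -c "
from h import *
st()"
```

```text
t 14.2 P [0.4653 0.2039 0.0334] yaw -15.13 F [-3.  -1.7 -1.7] M [-0.2   0.69 -0.  ] T_F 0.259 T+Mz 0.255 open 0.157 ring [0.5662 0.1766 0.0333] J6 116.2 R 0.1049
```

Emit:
{"name": "send_rows", "arguments": {
  "moves": [0,0,-1,0.05,0.18,0,-1]
}}

```text
time_s: 14.3
position: [0.4658, 0.2057, 0.0334]
tcp_rot: [[0.961, -0.278, -0.002], [-0.278, -0.961, -0.0], [-0.002, 0.001, -1.0]]
force: [-3.6, -1.0, -1.5]
opening: 0.153
```

```bash
python3 -c "
from h import *
st()"
```

```text
t 14.3 P [0.4658 0.2057 0.0334] yaw -16.13 F [-3.6 -1.  -1.5] M [-0.14  0.72  0.05] T_F 0.208 T+Mz 0.255 open 0.153 ring [0.5662 0.1767 0.0332] J6 117.4 R 0.105
```

Emit:
{"name": "send_rows", "arguments": {
  "moves": [0,0,-0.5,0.03,0.09,0,-1,0,0,-0.5,0.02,0.09,0,-1]
}}

```text
time_s: 14.5
position: [0.4664, 0.2075, 0.0334]
tcp_rot: [[0.956, -0.294, -0.002], [-0.294, -0.956, -0.0], [-0.001, 0.001, -1.0]]
force: [-4.5, -0.2, -2.5]
opening: 0.159
```

```bash
python3 -c "
from h import *
st()"
```

```text
t 14.5 P [0.4664 0.2075 0.0334] yaw -17.09 F [-4.5 -0.2 -2.5] M [-0.21  0.78 -0.01] T_F 0.162 T+Mz 0.149 open 0.159 ring [0.5662 0.1768 0.0333] J6 118.5 R 0.1049
```

Emit:
{"name": "send_rows", "arguments": {
  "moves": [0,0,-0.5,0.03,0.09,0,-1,0,0,-0.5,0.02,0.08,0,-1]
}}

```text
time_s: 14.7
position: [0.4669, 0.2092, 0.0334]
tcp_rot: [[0.951, -0.311, -0.001], [-0.311, -0.951, -0.0], [-0.001, 0.001, -1.0]]
force: [-4.7, -0.8, -2.6]
opening: 0.159
```

```bash
python3 -c "
from h import *
st()"
```

```text
t 14.7 P [0.4669 0.2092 0.0334] yaw -18.09 F [-4.7 -0.8 -2.6] M [-0.14  0.87 -0.04] T_F 0.234 T+Mz 0.197 open 0.159 ring [0.5663 0.1767 0.0333] J6 119.7 R 0.1049
```

Emit:
{"name": "send_rows", "arguments": {
  "moves": [0,0,-0.5,0.03,0.09,0,-1,0,0,-0.5,0.03,0.08,0,-1]
}}

```text
time_s: 14.9
position: [0.4675, 0.2109, 0.0334]
tcp_rot: [[0.945, -0.327, -0.001], [-0.327, -0.945, -0.0], [-0.001, 0.001, -1.0]]
force: [-4.1, -1.1, -1.1]
opening: 0.159
```

```bash
python3 -c "
from h import *
st()"
```

```text
t 14.9 P [0.4675 0.2109 0.0334] yaw -19.09 F [-4.1 -1.1 -1.1] M [-0.12  0.88 -0.04] T_F 0.25 T+Mz 0.213 open 0.159 ring [0.5662 0.1767 0.0333] J6 120.9 R 0.1049
```

Emit:
{"name": "send_rows", "arguments": {
  "moves": [0,0,-0.5,0.03,0.09,0,-1,0,0,-0.5,0.03,0.08,0,-1]
}}

```text
time_s: 15.1
position: [0.4681, 0.2126, 0.0334]
tcp_rot: [[0.939, -0.344, -0.001], [-0.344, -0.939, -0.0], [-0.001, 0.001, -1.0]]
force: [-4.9, -0.8, -1.9]
opening: 0.16
```

```bash
python3 -c "
from h import *
st()"
```

```text
t 15.1 P [0.4681 0.2126 0.0334] yaw -20.09 F [-4.9 -0.8 -1.9] M [-0.07  0.97 -0.02] T_F 0.255 T+Mz 0.236 open 0.16 ring [0.5663 0.1767 0.0333] J6 122.0 R 0.1049
```

Emit:
{"name": "send_rows", "arguments": {
  "moves": [0,0,-0.5,0.03,0.09,0,-1,0,0,-0.5,0.03,0.08,0,-1]
}}

```text
time_s: 15.3
position: [0.4687, 0.2144, 0.0334]
tcp_rot: [[0.933, -0.36, -0.001], [-0.36, -0.933, -0.0], [-0.001, 0.001, -1.0]]
force: [-5.1, -0.3, -2.0]
opening: 0.158
```

```bash
python3 -c "
from h import *
st()"
```

```text
t 15.3 P [0.4687 0.2144 0.0334] yaw -21.1 F [-5.1 -0.3 -2. ] M [-0.1   0.9  -0.07] T_F 0.227 T+Mz 0.155 open 0.158 ring [0.5662 0.1767 0.0333] J6 123.2 R 0.1049
```

Emit:
{"name": "send_rows", "arguments": {
  "moves": [0,0,-0.5,0.01,0.09,0,-1,0,0,-0.5,0.01,0.09,0,-1]
}}

```text
time_s: 15.5
position: [0.4695, 0.2161, 0.0335]
tcp_rot: [[0.927, -0.376, -0.0], [-0.376, -0.927, -0.0], [-0.0, 0.0, -1.0]]
force: [-3.8, -1.7, -2.5]
opening: 0.154
```

```bash
python3 -c "
from h import *
st()"
```

```text
t 15.5 P [0.4695 0.2161 0.0335] yaw -22.09 F [-3.8 -1.7 -2.5] M [-0.18  0.76 -0.02] T_F 0.312 T+Mz 0.288 open 0.154 ring [0.5663 0.1769 0.0335] J6 124.4 R 0.1049
```

Emit:
{"name": "send_rows", "arguments": {
  "moves": [0,0,-0.5,0.02,0.09,0,-1,0,0,-0.5,0.03,0.08,0,-1]
}}

```text
time_s: 15.7
position: [0.4702, 0.2178, 0.0335]
tcp_rot: [[0.92, -0.392, 0.0], [-0.392, -0.92, -0.0], [0.0, -0.0, -1.0]]
force: [-4.1, -2.0, -2.1]
opening: 0.155
```

```bash
python3 -c "
from h import *
st()"
```

```text
t 15.7 P [0.4702 0.2178 0.0335] yaw -23.09 F [-4.1 -2.  -2.1] M [-0.14  0.83 -0.07] T_F 0.36 T+Mz 0.291 open 0.155 ring [0.5663 0.1769 0.0335] J6 125.6 R 0.1049
```

Emit:
{"name": "send_rows", "arguments": {
  "moves": [0,0,-0.5,0.03,0.09,0,-1,0,0,-0.5,0.04,0.08,0,-1]
}}

```text
time_s: 15.9
position: [0.4709, 0.2195, 0.0335]
tcp_rot: [[0.913, -0.408, 0.0], [-0.408, -0.913, 0.0], [0.0, -0.0, -1.0]]
force: [-3.7, -0.9, -3.3]
opening: 0.158
```

```bash
python3 -c "
from h import *
st()"
```

```text
t 15.9 P [0.4709 0.2195 0.0335] yaw -24.09 F [-3.7 -0.9 -3.3] M [-0.14  0.72 -0.03] T_F 0.245 T+Mz 0.212 open 0.158 ring [0.5663 0.1769 0.0335] J6 126.7 R 0.1049
```

Emit:
{"name": "send_rows", "arguments": {
  "moves": [0,0,-0.5,0.04,0.08,0,-1,0,0,-0.5,0.04,0.08,0,-1]
}}

```text
time_s: 16.1
position: [0.4717, 0.2212, 0.0335]
tcp_rot: [[0.906, -0.424, 0.0], [-0.424, -0.906, 0.0], [0.0, -0.0, -1.0]]
force: [-3.8, -1.4, -3.1]
opening: 0.161
```

```bash
python3 -c "
from h import *
st()"
```

```text
t 16.1 P [0.4717 0.2212 0.0335] yaw -25.08 F [-3.8 -1.4 -3.1] M [-0.15  0.78 -0.06] T_F 0.305 T+Mz 0.241 open 0.161 ring [0.5663 0.1769 0.0335] J6 127.9 R 0.1049
```

Emit:
{"name": "send_rows", "arguments": {
  "moves": [0,0,-0.5,0.04,0.08,0,-1,0,0,-0.5,0.04,0.08,0,-1]
}}

```text
time_s: 16.3
position: [0.4724, 0.2228, 0.0335]
tcp_rot: [[0.898, -0.44, -0.0], [-0.44, -0.898, -0.0], [0.0, 0.0, -1.0]]
force: [-3.9, -1.5, -3.0]
opening: 0.162
```

```bash
python3 -c "
from h import *
st()"
```

```text
t 16.3 P [0.4724 0.2228 0.0335] yaw -26.08 F [-3.9 -1.5 -3. ] M [-0.23  0.83 -0.08] T_F 0.315 T+Mz 0.236 open 0.162 ring [0.5663 0.1768 0.0335] J6 129.1 R 0.1049
```

Emit:
{"name": "send_rows", "arguments": {
  "moves": [0,0,-0.5,0.04,0.08,0,-1,0,0,-0.5,0.04,0.08,0,-1]
}}

```text
time_s: 16.5
position: [0.473, 0.224, 0.0335]
tcp_rot: [[0.891, -0.455, -0.001], [-0.455, -0.891, -0.001], [-0.0, 0.001, -1.0]]
force: [-4.4, -5.0, -3.0]
opening: 0.154
```

```bash
python3 -c "
from h import *
st()"
```

```text
t 16.5 P [0.473  0.224  0.0335] yaw -27.04 F [-4.4 -5.  -3. ] M [-0.48  0.78  0.06] T_F 0.671 T+Mz 0.726 open 0.154 ring [0.5661 0.1765 0.0335] J6 130.2 R 0.1049
```

The torque has jumped to 0.73 N m, so the nut has bottomed. From here I'll use very small steps.

Emit:
{"name": "send_rows", "arguments": {
  "moves": [0,0,-0.2,0.02,0.03,0,-1,0,0,0,0,0,0,-1]
}}

```text
time_s: 16.7
position: [0.4731, 0.2242, 0.0335]
tcp_rot: [[0.889, -0.457, -0.001], [-0.457, -0.889, -0.001], [-0.0, 0.001, -1.0]]
force: [-3.9, -4.2, -2.4]
opening: 0.158
```

```bash
python3 -c "
from h import *
st()"
```

```text
t 16.7 P [0.4731 0.2242 0.0335] yaw -27.21 F [-3.9 -4.2 -2.4] M [-0.51  0.81  0.09] T_F 0.583 T+Mz 0.674 open 0.158 ring [0.5661 0.1765 0.0335] J6 130.4 R 0.1049
```

Emit:
{"name": "send_rows", "arguments": {
  "moves": [0,0,-0.3,0.02,0.05,0,-1,0,0,0,0,0,0,-1]
}}

```text
time_s: 16.9
position: [0.4733, 0.2246, 0.0335]
tcp_rot: [[0.887, -0.462, -0.001], [-0.462, -0.887, -0.001], [-0.0, 0.001, -1.0]]
force: [-3.5, -4.0, -2.3]
opening: 0.153
```

```bash
python3 -c "
from h import *
st()"
```

```text
t 16.9 P [0.4733 0.2246 0.0335] yaw -27.49 F [-3.5 -4.  -2.3] M [-0.61  0.79  0.1 ] T_F 0.537 T+Mz 0.634 open 0.153 ring [0.566  0.1764 0.0334] J6 130.7 R 0.1049
```

Emit:
{"name": "send_rows", "arguments": {
  "moves": [0,0,-0.3,0.02,0.05,0,-1,0,0,0,0,0,0,-1]
}}

```text
time_s: 17.1
position: [0.4735, 0.225, 0.0334]
tcp_rot: [[0.885, -0.466, -0.001], [-0.466, -0.885, -0.001], [-0.0, 0.002, -1.0]]
force: [-4.4, -4.4, -3.0]
opening: 0.156
```

```bash
python3 -c "
from h import *
st();cap('wrist','w11');st()"
```

```text
t 17.1 P [0.4735 0.225  0.0334] yaw -27.78 F [-4.4 -4.4 -3. ] M [-0.66  0.75  0.13] T_F 0.618 T+Mz 0.751 open 0.156 ring [0.5659 0.1763 0.0334] J6 131.1 R 0.1049
t 17.15 P [0.4735 0.225  0.0334] yaw -27.77 F [-3.4 -4.4 -3.5] M [-0.63  0.8   0.13] T_F 0.572 T+Mz 0.703 open 0.155 ring [0.5659 0.1763 0.0334] J6 131.1 R 0.1049
```

View pics/w11.png

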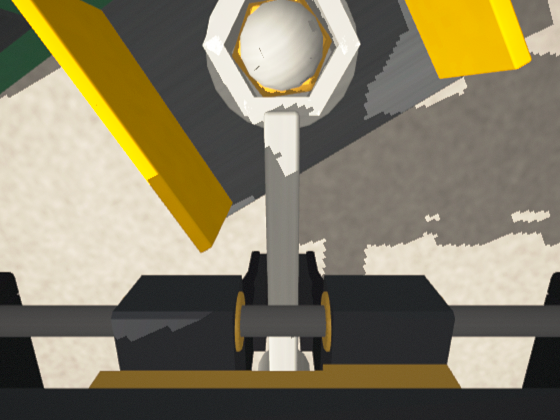

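Emit:
{"name": "send_rows", "arguments": {
  "moves": [0,0,-0.3,0.03,0.06,0,-1,0,0,0,0,0,0,-1]
}}

```text
time_s: 17.35
position: [0.4737, 0.2254, 0.0334]
tcp_rot: [[0.882, -0.47, -0.001], [-0.47, -0.882, -0.002], [-0.0, 0.002, -1.0]]
force: [-4.2, -5.5, -3.0]
opening: 0.16
```

```bash
python3 -c "
from h import *
st()"
```

```text
t 17.35 P [0.4737 0.2254 0.0334] yaw -28.06 F [-4.2 -5.5 -3. ] M [-0.75  0.76  0.19] T_F 0.714 T+Mz 0.907 open 0.16 ring [0.5659 0.1763 0.0334] J6 131.4 R 0.1049
```

Emit:
{"name": "send_rows", "arguments": {
  "moves": [0,0,-0.3,0.03,0.06,0,-1,0,0,0,0,0,0,-1]
}}

```text
time_s: 17.55
position: [0.4739, 0.2258, 0.0334]
tcp_rot: [[0.88, -0.475, -0.001], [-0.475, -0.88, -0.002], [-0.0, 0.002, -1.0]]
force: [-3.7, -4.9, -2.9]
opening: 0.155
```

```bash
python3 -c "
from h import *
st()"
```

```text
t 17.55 P [0.4739 0.2258 0.0334] yaw -28.35 F [-3.7 -4.9 -2.9] M [-0.89  0.77  0.18] T_F 0.636 T+Mz 0.812 open 0.155 ring [0.5659 0.1762 0.0334] J6 131.8 R 0.1049
```

Emit:
{"name": "send_rows", "arguments": {
  "moves": [0,0,-0.3,0.03,0.06,0,-1,0,0,0,0,0,0,-1]
}}

```text
time_s: 17.75
position: [0.4741, 0.2262, 0.0334]
tcp_rot: [[0.878, -0.479, -0.002], [-0.479, -0.878, -0.002], [-0.0, 0.003, -1.0]]
force: [-4.2, -7.0, -2.4]
opening: 0.153
```

```bash
python3 -c "
from h import *
st();capture('wrist');st();capture('wrist');st()"
```

```text
t 17.75 P [0.4741 0.2262 0.0334] yaw -28.63 F [-4.2 -7.  -2.4] M [-1.01  0.75  0.25] T_F 0.854 T+Mz 1.1 open 0.153 ring [0.5658 0.1761 0.0333] J6 132.2 R 0.105
t 17.8 P [0.4741 0.2262 0.0334] yaw -28.63 F [-4.  -6.4 -1.8] M [-1.    0.81  0.25] T_F 0.793 T+Mz 1.044 open 0.156 ring [0.5658 0.1761 0.0333] J6 132.1 R 0.105
t 17.85 P [0.4741 0.2262 0.0334] yaw -28.63 F [-3.8 -6.5 -2.8] M [-1.    0.79  0.2 ] T_F 0.796 T+Mz 0.995 open 0.158 ring [0.5658 0.1762 0.0334] J6 132.1 R 0.105
```

Emit:
{"name": "send_rows", "arguments": {
  "moves": [0,0,-0.1,0.03,0.06,0,-1,0,0,0,0,0,0,-1]
}}

```text
time_s: 18.05
position: [0.4743, 0.2266, 0.0333]
tcp_rot: [[0.877, -0.481, -0.002], [-0.481, -0.877, -0.003], [-0.0, 0.003, -1.0]]
force: [-4.5, -7.6, -3.5]
opening: 0.157
```

```bash
python3 -c "
from h import *
st();capture('wrist');st();capture('wrist');st()"
```

```text
t 18.05 P [0.4743 0.2266 0.0333] yaw -28.73 F [-4.5 -7.6 -3.5] M [-1.17  0.79  0.13] T_F 0.928 T+Mz 1.058 open 0.157 ring [0.5659 0.1763 0.0333] J6 132.3 R 0.105
t 18.1 P [0.4743 0.2265 0.0334] yaw -28.73 F [-3.8 -7.8 -2.3] M [-1.18  0.8   0.18] T_F 0.907 T+Mz 1.088 open 0.156 ring [0.5659 0.1763 0.0333] J6 132.3 R 0.105
t 18.15 P [0.4743 0.2265 0.0333] yaw -28.73 F [-3.4 -6.8 -1.7] M [-1.2   0.81  0.11] T_F 0.801 T+Mz 0.915 open 0.154 ring [0.5659 0.1763 0.0333] J6 132.3 R 0.105
```

Emit:
{"name": "send_rows", "arguments": {
  "moves": [0,0,-0.2,0.04,0.08,0,-1,0,0,0,0,0,0,-1]
}}

```text
time_s: 18.35
position: [0.4745, 0.227, 0.0333]
tcp_rot: [[0.875, -0.484, -0.002], [-0.484, -0.875, -0.003], [-0.001, 0.004, -1.0]]
force: [-4.1, -8.7, -2.4]
opening: 0.155
```

```bash
python3 -c "
from h import *
st();capture('wrist');st();capture('wrist');st()"
```

```text
t 18.35 P [0.4745 0.227  0.0333] yaw -28.92 F [-4.1 -8.7 -2.4] M [-1.47  0.79  0.12] T_F 1.012 T+Mz 1.13 open 0.155 ring [0.566  0.1765 0.0332] J6 132.6 R 0.105
t 18.4 P [0.4745 0.227  0.0333] yaw -28.93 F [-3.5 -9.2 -2.5] M [-1.45  0.77  0.1 ] T_F 1.022 T+Mz 1.12 open 0.159 ring [0.5659 0.1764 0.0332] J6 132.6 R 0.105
t 18.45 P [0.4745 0.227  0.0333] yaw -28.93 F [-3.3 -7.9 -1.9] M [-1.44  0.75  0.06] T_F 0.896 T+Mz 0.957 open 0.16 ring [0.566  0.1764 0.0332] J6 132.6 R 0.105
```

Emit:
{"name": "send_rows", "arguments": {
  "moves": [0,0,-0.3,0.05,0.09,0,-1,0,0,0,0,0,0,-1]
}}

```text
time_s: 18.65
position: [0.4748, 0.2276, 0.0333]
tcp_rot: [[0.873, -0.488, -0.003], [-0.488, -0.873, -0.004], [-0.001, 0.005, -1.0]]
force: [-4.5, -10.4, -0.9]
opening: 0.161
```

```bash
python3 -c "
from h import *
st();capture('wrist');st();cap('wrist','w12');st()"
```

```text
t 18.65 P [0.4748 0.2276 0.0333] yaw -29.21 F [ -4.5 -10.4  -0.9] M [-1.69  0.79  0.08] T_F 1.184 T+Mz 1.266 open 0.161 ring [0.566  0.1766 0.0332] J6 133.0 R 0.105
t 18.7 P [0.4748 0.2276 0.0333] yaw -29.22 F [-3.8 -9.3 -1.9] M [-1.62  0.83  0.12] T_F 1.048 T+Mz 1.171 open 0.154 ring [0.566  0.1765 0.0332] J6 133.0 R 0.105
t 18.75 P [0.4747 0.2276 0.0332] yaw -29.22 F [-4.  -9.7 -2.7] M [-1.61  0.78  0.14] T_F 1.092 T+Mz 1.23 open 0.158 ring [0.5659 0.1766 0.0332] J6 133.0 R 0.105
```

View pics/w12.png

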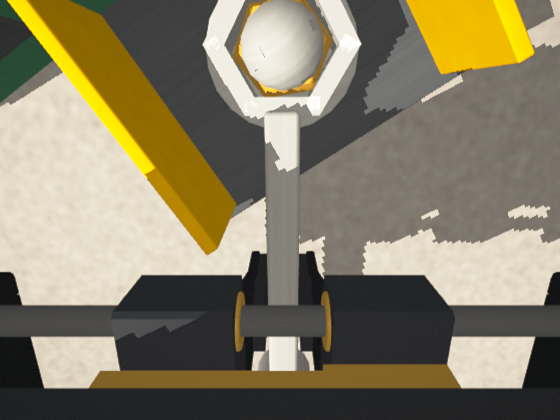

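The handle is well clear of the rib (−29° here; the first stroke passed −38° freely), so this is the nut's hard stop. The applied torque is about 1.2 N m, which is in the snug band. I'll unload to the middle of the play.

Emit:
{"name": "send_rows", "arguments": {
  "moves": [0,0,1,-0.08,-0.17,0,-1,0,0,2,-0.15,-0.33,0,-1,0,0,2,-0.15,-0.34,0,-1,0,0,2,-0.14,-0.34,0,-1,0,0,0,0,0,0,-1]
}}

```text
time_s: 19.25
position: [0.4704, 0.2178, 0.0335]
tcp_rot: [[0.924, -0.382, -0.001], [-0.382, -0.924, 0.0], [-0.001, -0.0, -1.0]]
force: [-5.2, -1.2, -3.6]
opening: 0.155
```

```bash
python3 -c "
from h import *
st()"
```

```text
t 19.25 P [0.4704 0.2178 0.0335] yaw -22.45 F [-5.2 -1.2 -3.6] M [-0.04  0.9  -0.23] T_F 0.33 T+Mz 0.098 open 0.155 ring [0.5669 0.1779 0.0335] J6 124.9 R 0.1047
```

Emit:
{"name": "send_rows", "arguments": {
  "moves": [0,0,0.4,-0.1,-0.12,0,-1,0,0,0,0,0,0,-1]
}}

```text
time_s: 19.45
position: [0.4699, 0.2169, 0.0336]
tcp_rot: [[0.927, -0.374, 0.001], [-0.374, -0.927, 0.0], [0.0, -0.001, -1.0]]
force: [-4.2, -0.3, -3.1]
opening: 0.156
```

```bash
python3 -c "
from h import *
st()"
```

```text
t 19.45 P [0.4699 0.2169 0.0336] yaw -21.97 F [-4.2 -0.3 -3.1] M [-0.03  0.82 -0.23] T_F 0.194 T+Mz -0.037 open 0.156 ring [0.5669 0.1778 0.0336] J6 124.3 R 0.1047
```

Emit:
{"name": "send_rows", "arguments": {
  "moves": [0,0,0,-0.12,0,0,-1,0,0,0,0,0,0,-1]
}}

```text
time_s: 19.65
position: [0.4698, 0.2169, 0.0337]
tcp_rot: [[0.928, -0.374, 0.003], [-0.374, -0.928, 0.0], [0.002, -0.001, -1.0]]
force: [-2.0, -1.7, -3.2]
opening: 0.156
```

```bash
python3 -c "
from h import *
st()"
```

```text
t 19.65 P [0.4698 0.2169 0.0337] yaw -21.94 F [-2.  -1.7 -3.2] M [-0.18  0.43 -0.22] T_F 0.245 T+Mz 0.02 open 0.156 ring [0.5667 0.1778 0.0339] J6 124.4 R 0.1049
```

Side forces are now small, so I'll lift off.

Emit:
{"name": "send_rows", "arguments": {
  "moves": [0,0,0,-0.03,-0.05,0.4,-1,0,0,0,0,0,0.6,-1,0,0,0,0,0,0.8,-1,0,0,0,0,0,1,-1,0,0,0,0,0,1.2,-1,0,0,0,0,0,1.2,-1,0,0,0,0,0,1,-1,0,0,0,0,0,0,-1]
}}

```text
time_s: 20.45
position: [0.4695, 0.2165, 0.0974]
tcp_rot: [[0.928, -0.374, 0.004], [-0.374, -0.928, 0.001], [0.003, -0.002, -1.0]]
force: [0.1, -0.2, -2.8]
opening: 0.153
```

```bash
python3 -c "
from h import *
c=cap('wrist','w13');st()
a=cv2.resize(c['pixels'][0:130,190:380,::-1],None,fx=4,fy=4,interpolation=cv2.INTER_CUBIC); cv2.imwrite('pics/w13c.png',a)"
```

```text
t 20.5 P [0.4689 0.2164 0.0966] yaw -21.94 F [ 0.9  0.  -2.4] M [0.12 0.16 0.05] T_F -0.035 T+Mz 0.01 open 0.155 ring [0.5658 0.1773 0.0968] J6 124.3 R 0.1055
```

View pics/w13c.png

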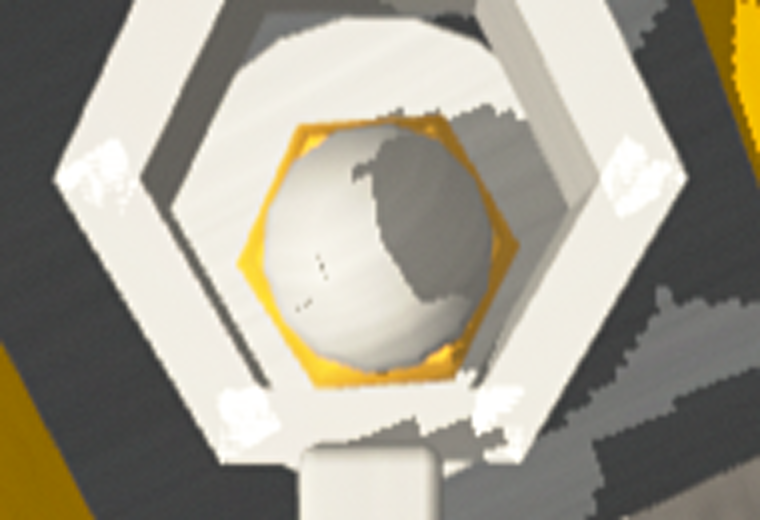

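View pics/w13.png

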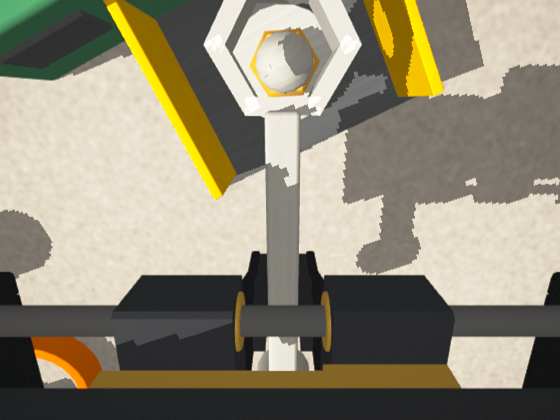

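The nut now sits about 3.5° from the ring, which is within the play, so it stayed put, and its dome is clear. That gives a total turn of about 90° (1.57 rad), consistent with a bottomed thread. Now I'll carry the wrench back to the mat.

Emit:
{"name": "send_rows", "arguments": {
  "moves": [0,0,0,0,0,2,-1,0,0,0,0,-0.5,3,-1,0,0,2,0,-2.5,1,-1,0,0,2,0,-4,0,-1,0,0,2,0.1,-4,0,-1,0,0,2,0.1,-4,0,-1,0,0,2,0,-4,0,-1,0,0,2,0.1,-4,0,-1,0,0,2,0,-4,0,-1,0,0,2,0,-4,0,-1,0,0,0,0,-3,0,-1,0,0,0,0,-2,0,-1,0,0,0,0,0,0,-1,0,0,0,0,0,0,-1]
}}

```text
time_s: 21.9
position: [0.4704, -0.1436, 0.155]
tcp_rot: [[0.994, -0.105, -0.002], [-0.105, -0.994, 0.001], [-0.002, -0.001, -1.0]]
force: [-1.5, 0.1, -3.0]
opening: 0.155
```

```bash
python3 -c "
from h import *
cap('wrist','w14');st()"
```

```text
t 21.95 P [ 0.4703 -0.1429  0.155 ] yaw -5.95 F [-0.2  0.1 -2.1] M [ 0.1   0.11 -0.  ] T_F -0.061 T+Mz -0.066 open 0.16 ring [ 0.5743 -0.1537  0.1548] J6 66.0 R 0.3339
```

View pics/w14.png

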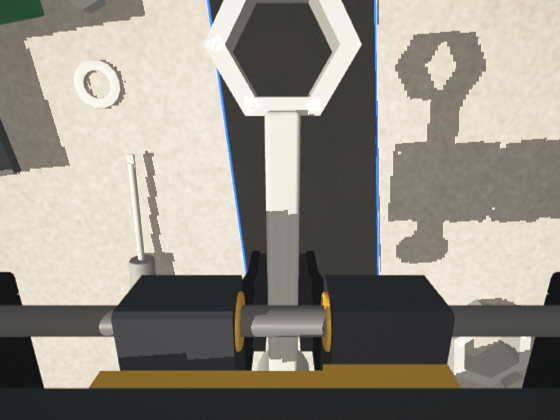

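The wrench is over the mat in about its starting pose, so I'll lower it.

Emit:
{"name": "send_rows", "arguments": {
  "moves": [0,0,0,0.1,-0.1,-2,-1,0,0,0,0,-0.1,-3,-1,0,0,0,0,0,-3,-1,0,0,0,0,0,-2.5,-1,0,0,0,0,0,-1.5,-1,0,0,0,0,0,-1,-1,0,0,0,0,0,-0.6,-1,0,0,0,0,0,-0.4,-1,0,0,0,0,0,-0.2,-1,0,0,0,0,0,0,-1]
}}

```text
time_s: 22.95
position: [0.4725, -0.1459, 0.0139]
tcp_rot: [[0.995, -0.103, 0.001], [-0.103, -0.995, -0.0], [0.001, 0.0, -1.0]]
force: [0.3, 0.3, -3.1]
opening: 0.159
```

```bash
python3 -c "
from h import *
st()"
```

```text
t 22.95 P [ 0.4725 -0.1459  0.0139] yaw -5.93 F [ 0.3  0.3 -3.1] M [0.09 0.07 0.04] T_F 0.058 T+Mz 0.094 open 0.159 ring [ 0.5764 -0.1567  0.014 ] J6 65.8 R 0.3361
```

Emit:
{"name": "send_rows", "arguments": {
  "moves": [0,0,0,0,0,-0.3,-1,0,0,0,0,0,-0.15,-1,0,0,0,0,0,0,-1]
}}

```text
time_s: 23.25
position: [0.4722, -0.1459, 0.0091]
tcp_rot: [[0.995, -0.104, 0.0], [-0.104, -0.995, -0.0], [0.0, 0.0, -1.0]]
force: [-0.5, -0.5, -2.9]
opening: 0.157
```

```bash
python3 -c "
from h import *
st()"
```

```text
t 23.25 P [ 0.4722 -0.1459  0.0091] yaw -5.95 F [-0.5 -0.5 -2.9] M [ 0.07  0.13 -0.06] T_F -0.106 T+Mz -0.167 open 0.157 ring [ 0.5761 -0.1567  0.0091] J6 65.8 R 0.3362
```

Emit:
{"name": "send_rows", "arguments": {
  "moves": [0,0,0,0,0,-0.06,-1,0,0,0,0,0,0,-1]
}}

```text
time_s: 23.45
position: [0.4722, -0.1459, 0.0086]
tcp_rot: [[0.995, -0.104, 0.0], [-0.104, -0.995, -0.0], [0.0, 0.0, -1.0]]
force: [-0.3, 0.4, -1.5]
opening: 0.152
```

```bash
python3 -c "
from h import *
st()"
```

```text
t 23.45 P [ 0.4722 -0.1459  0.0086] yaw -5.95 F [-0.3  0.4 -1.5] M [0.04 0.07 0.02] T_F -0.148 T+Mz -0.127 open 0.152 ring [ 0.5762 -0.1567  0.0086] J6 65.8 R 0.3362
```

The mat is now taking part of the weight, so I'll open moderately and then rise straight up.

Emit:
{"name": "send_rows", "arguments": {
  "moves": [0,0,0,0,0,0,-0.4,0,0,0,0,0,0,0,0,0,0,0,0,0,0.2,0,0,0,0,0,0,0.2,0,0,0,0,0,0,0.2,0,0,0,0,0,0,0.2,0,0,0,0,0,0.6,0.2,0,0,0,0,0,1.5,0.2,0,0,0,0,0,2.5,0.2,0,0,0,0,0,3.5,0.2,0,0,0,0,0,4,0.2,0,0,0,0,0,4,0.2,0,0,0,0,0,4,0.2,0,0,0,0,0,2,0.2,0,0,0,0,0,0,0.2]
}}

```text
time_s: 24.95
position: [0.474, -0.1467, 0.233]
tcp_rot: [[0.995, -0.103, 0.007], [-0.103, -0.995, -0.004], [0.008, 0.003, -1.0]]
force: [-0.2, -0.7, 0.3]
opening: 0.602
```

```bash
python3 -c "
from h import *
cap('wrist','w15');cap('top','t15');cap('scene','s15');st()"
```

```text
t 25.1 P [ 0.4712 -0.1452  0.2285] yaw -5.94 F [-0.5  0.2 -0.7] M [ 0.07  0.02 -0.01] T_F -0.193 T+Mz -0.202 open 0.602 ring [ 0.5751 -0.156   0.2283] J6 65.8 R 0.3359
```

View pics/w15.png

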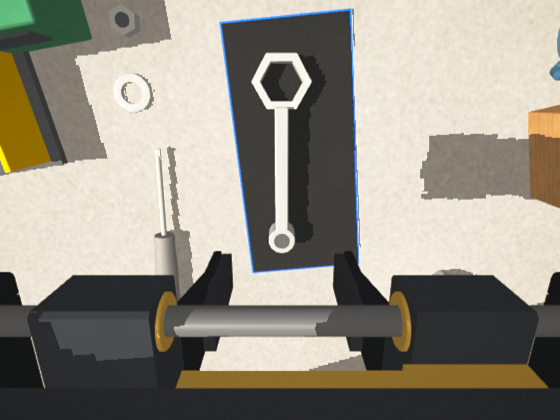

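View pics/s15.png

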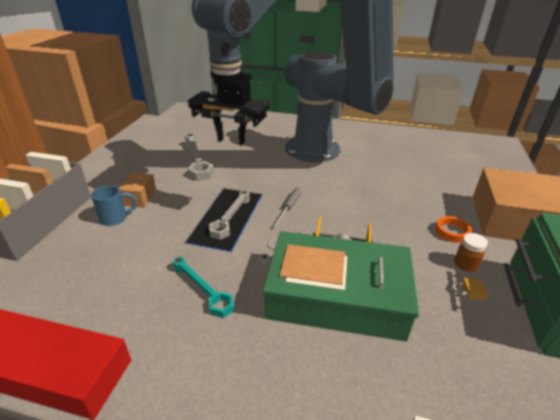

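View pics/t15.png

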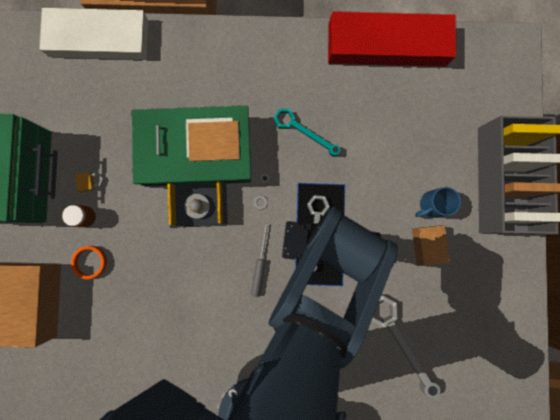

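The wrench lies on the mat with its ring at wrist pixel (281,81) and its end at (282,240). The gripper is clear of it, and the bystanders are where they were in the first pictures. Handing in.

```bash
python3 -c "
from h import *
print(hand_in())"
```

```text
the job is handed in; nothing more can be done
None
```

The nut is tightened to its stop and firmly snug, and the wrench is back on the mat, released. I handed the job in at about 25 s of the 69 s allowed.

- **Wrench:** I used the smaller steel wrench on the mat and left the turquoise one and the larger steel one alone.
- **Tightening:** I tightened the nut in two clockwise strokes, lifting and reseating the wrench 60° back between them. It turned about 90° in total. Moving drag read about 0.25 N m, as specified, and the torque began to climb with the handle at −27°. The first stroke had already passed −38° freely, so this was the thread bottoming and not a rib.
- **Final torque:** It read about 1.2 N m (1.17–1.27), or about 1.1 N m from the force alone. Both are inside the 1.0–1.5 N m snug band, with readings noisy by about 0.1 N m. I never saw a reading near 2.1 N m.
- **Side force:** The ring pressed sideways on the nut with 4–5 N during the last stroke. I relieved most of that before lifting off.
- **Last checks:** After lift-off, a wrist picture showed the nut within about 3.5° of the ring, inside the play, so unloading did not turn it back. The final pictures show the wrench on the mat near its starting pose and the gripper about 0.2 m above it. The other things look unmoved by eye. No check failed or disagreed.

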